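# Hook out the key tray and switch the bench saw on

## Robot

A 6-joint arm with a two-finger parallel gripper is mounted at the origin on the work surface. World frame = base frame: x ahead of the robot, y to its left, z up, the work surface at z = 0. Lengths are in m, angles in rad, forces in N, time in s.
With the tool pointing down it reaches from about 0.35 to 0.975 m from the base axis. Payload 4.9 kg.
Tool frame: the origin (TCP) lies at the very end of the fingers, on their centre line; the grasp point (between the pads) lies 19 mm behind it; z points along the fingers, y is the line along which they close (so a half turn about z gives the same grasp; the last joint's range is limited). The gripper opens to 85 mm and grips with 20 to 120 N. Pads are 22 mm wide; open, the fingers measure 114 mm over their backs; the gripper's body (76 mm by 85 mm) begins 54 mm behind the grasp point. The pads swing forward as they close: fully open they stand 13 mm farther back than shut.
Start: joints at [1.124, 0.053, 1.613, -0, 1.476, -0.119], TCP at [0.201, 0.592, 0.231] pointing down, gripper open.
Joint ranges: [-3.01, 3.01], [-1.01, 2.22], [0.06, 2.58], [-1.02, 4.17], [0.09, 2.62], [-3.14, 3.14]. Speed limits (rad/s): [2.57, 2.57, 3.14, 3.14, 3.14, 3.14].

## Interface

Orientations are given as a rotation vector (axis times angle).
In Python, from station import * gives the robot as it stands.
- The arm moves only by the shell command python3 -m crank 'ROWS' [OPENING] [FORCE]. ROWS is JSON, a list of rows, each an object with "offset": the shift along the tool's x, y, z in m, a list of three; "twist": the turn, a rotation vector about the tool's x, y, z in degrees, a list of three. In form: [{"offset": [x, y, z], "twist": [rx, ry, rz]}, ...]. A call has 1 to 20 rows; each row is the pose to reach, as a shift and turn from the pose commanded when the call began, along the tool's axes at that moment; what a row does not reach only later rows make up. A row lasts 1/8 s, in which the tool goes at most 62.5 mm and 10.7 degrees, less where a joint would pass 70% of its speed; a pose out of reach is approached as far as the arm can. A call with a gripper value outside its range is refused whole. OPENING is the opening, from 0 (shut) to 1 (fully open), set as the call begins (- or left out, the last holds). The fingers move at their own pace and stop on an object; FORCE is the grip in N (left out, the last holds). Time passes only in rows, so rows that repeat a pose let the fingers close. It gives the time, the measured TCP pose, the force, the opening and the grip force at its end, in the units of the state.
- get_obs(): the state, without advancing time (a new reading comes with each control period).
- get_image(name): name is "scene" or "top" or "wrist"; returns the picture (480x640x3 uint8, red, green, blue); there is no depth.
- get_calibration(name): a dict with "intrinsics" (3x3 intrinsics, pixels), "k1" (the pictures are not rectified: a ray, as slopes to the right and down, at radius r is drawn at 1 + k1 r^2 times it, then the intrinsics apply), "world_from_camera" (4x4, takes a point from camera to world coordinates); the wrist camera has in their place "tool_from_camera" (4x4, takes a point from camera to tool coordinates, whose origin is the TCP and whose axes are the flange's). Camera axes: x right, y up, looking along -z (the intrinsics and any distortion apply to the point x, -y, -z); pixel columns grow to the right and rows downward; lengths in m; the calibration is good to about 2 mm. A picture is of the moment at which its call begins: read the wrist's pose just before it. get_calibration takes no time and is no camera call.
- finish_job(): hands the job in; it is judged then, once.
Trained networks look in the newest picture that a camera, given by its name, has taken for a name from the list of things; names that differ only in an ending like _2 or _b are one class to them, and where a whole thing is asked for, a point or a joint stands for the part that bears it (a point fixed in the world has none). Each returns a list of dicts, best first, with "confidence" (0 to 1); they miss things now and then, are a little off and sometimes report something else, mostly with a low value. They report only what shows in the picture. A call takes as long as a camera call.
- cut_out(query, camera): "region" (480x640 bool, what is visible of it) and "rect" ([centre column, centre row, width, height] in pixels, round what is visible of it).
The state is a dict: "t": time; "q": joint angles; "dq": joint speeds; "effort": joint torques, N m; "tool_pos": TCP position; "tool_rot": TCP orientation; "contact_force": force on the tool from outside, world axes, zero at the start; "wrist_torque": the same for the moment, N m; "opening": finger opening in m; "grip_force": force on a finger pad.
Only numpy, scipy, OpenCV 4.12 (cv2) and the standard library are available. Lean on these libraries where they do the work, as an engineer would, in place of code of your own. Each camera call takes 0.05 s, during which the arm holds its last target. There are 200 camera calls.

## Task

The bench saw's red lock-off key lives in the grey sliding tray under the wire shelf: take the orange-handled hook, drop its prong into the finger hole of the yellow tab and pull the tray out as far as it goes. Lay the hook back on its wooden stand as you found it, then take the key, push it fully home in the slot of the grey switch box and turn it clockwise to on. Leave the tray out and the key in the switch, and don't disturb the other things on the bench.

Things in the scene. Friction and masses are not known exactly. Their poses are not given: they have to be found in the camera images.
- hook: pull hook. Orange handle 16 wide (y) x 18 high (z), x from -40 to +27.5; origin on its mid-line, where to grip it (fingers on the y sides). A 7 mm round steel rod runs on along the mid-line to x = +92.5, then bends straight down as a prong ending at z = -32. 55 to 115 g. Starts level on its stand, mid-line 75 above the bench, prong hanging free in front
- hook_tip (a point): lower end of the hook's 7 mm prong, at (+92.5, 0, -32) in the hook's frame, same axes
- stand: fixed plywood stand, base 135 x 70 x 8; origin on the bench 75 below the hook's origin when the hook rests on it, same axes. Two 6 thick open saddles: rear at x = -36, floor 66 high, 19 wide, bears the handle; front at x = +60, floor 71.5 high, 9 wide, bears the rod. Outward-sloping cheeks 13 high catch a hook lowered up to 5 off to the side
- station: fixed key station: blue base (x > +23) with a sliding grey tray, under an open black wire shelf. Origin on the bench straight below the finger hole when the tray is in; the tray comes out along -x (to the robot's right). Shelf posts at y = +-125, x = -85 and +235; solid small items on the shelf at x > +145
- shelf_bar (a point): middle of the wire shelf's front bar, 10 thick, along the station's y, 85 in front of the hole (tray in), underside 125 above the bench; an upright wire rail stands on it up to 190, thin cross wires lie behind it. With the prong at the hole a hand pointing straight down on the handle hits the rail: lean the hand back about 40 degrees, away from the shelf. Below the bar, before the base, only the tray's tab
- tray (a joint): how far the tray is out, m: 0 fully in, 0.200 fully out (stop). Resistance about 2 N plus 8 N per m/s; it stays where it is left
- hole (a point): finger hole: centre of a 24 dia through hole, at the top face of the yellow tab on the tray's front. Tab 36 (x) x 50 (y) x 5 thick, top 55 above the bench, hole in its middle; the tray's front wall (top 70 above the bench) stands 18 behind the hole. Nothing lies under the tab down to the bench. Moves with the tray; axes as the station's
- key: loose red key, upright: flat head 26 wide (x) x 9 thick (y), z = 0 to 38; brass blade 14 wide (x) x 5 thick (y), z = 0 to -22; origin mid underside of the head. 30 g. Starts with the blade in a slotted black block in the tray (30 x 30, top 76 above the bench), 38 behind the hole, axes as the station's, and rides with the tray. Grip the head's flat faces. Same shape after a half turn about z
- key_tip (a point): lower end of the key's blade, 22 below the key's origin
- switchbox: fixed grey switch box 105 x 125 x 45 high, origin on the bench at its centre; the turning lock stands on its top. A red dot at +x marks off, a green dot 60 degrees clockwise of it marks on
- rotor (a joint): turn of the lock, rad: 0 off, 1.05 on (stop), clockwise seen from above; starts within 0.12 of off. Resistance about 0.05 N m; it stays where it is left
- slot (a point): centre of the key slot's mouth, on the lock's axis: a steel block 34 x 34, top 71 above the bench. Slot 16 long (this point's x) x 7 wide (y) x 25 deep, mouth bevelled 3 all round; turns with the lock, x points to the red dot at 0. With the key fully home its head rests on the block; the blade has about 0.15 rad of play
- paint_tin: bystander: round green paint tin 90 dia x 110, origin at its underside centre
- spray: bystander: clear bottle with blue label 70 dia x 190, origin at underside centre
- tape: bystander: blue roll of tape lying flat, 90 dia x 25 high, origin at underside centre
- offcut: bystander: pale wood offcut 120 x 45 x 20 high, long along its x, origin at underside centre
- jar: bystander: glass jar 66 dia x 80 high, origin at underside centre
- screwdriver: bystander: screwdriver lying on the bench, along its x

How it is judged:
On the way, in this order (a step that is already met when the one before it is completed fails the run):
1. the hook's prong is down in the finger hole while the tray is still mostly in (horizontal distance between hook_tip and hole below 0.014 m and z of hook_tip in the frame of hole below -0.006 m and value of joint tray below 0.06 m), for 0.1 s.
2. the tray is pulled out at least 180 mm with the prong in the finger hole (horizontal distance between hook_tip and hole below 0.014 m and z of hook_tip in the frame of hole below -0.006 m and value of joint tray above 0.18 m), for 0.1 s.
3. the hook lies back on its stand, let go of (horizontal distance between hook and stand below 0.02 m and z of hook in the frame of stand between 0.068 and 0.082 m and angle between the x axis of hook and the x axis of stand, either way round below 0.2 rad and angle between hook's own z axis and vertical below 0.2 rad and contact force between the fingers and hook below 0.2 N), for 0.2 s.
4. the key is fully home in the slot and turned to on (horizontal distance between key_tip and slot below 0.006 m and z of key_tip in the frame of slot below -0.018 m and angle between key's own z axis and vertical below 0.17 rad and value of joint rotor above 0.92 rad), for 0.2 s.
At the end, for the whole second after the job is handed in: the key stands in the slot (tip within 6 mm of the lock's axis, at least 18 of its 22 mm deep, within 10 degrees of upright) with the lock at 0.92 rad or more; the hook lies on its stand (within 20 mm, level and along it within 0.2 rad); the tray is out 180 mm or more; all released and at rest (all of step 3 and all of step 4 and value of joint tray above 0.18 m and linear speed of each of key, hook below 0.02 m/s and contact force between the fingers and key below 0.2 N); the robot touches nothing.
It fails at once if a bystander is shifted by more than 30 mm or knocked over (distance of any of paint_tin, spray, tape, offcut, jar, screwdriver from where it was at the start of the episode above 0.03 m or angle between any of paint_tin, spray, jar's own z axis and vertical above 0.4 rad).
It also fails if it takes over 61 s, if anything falls off the work surface, if the arm or the gripper's body presses on something with over 40 N, if the wrist force passes 120 N, or if a joint passes its speed limit or range.

## Working session

There is one attempt and no reset: what is moved stays moved. The work goes in short steps, Python scripts to look and compute and a shell command to move; the robot and the scene stay as the last step left them, time stands still between calls to the robot, and variables do not carry over. Pictures are saved under pics/ and viewed, at most 10 in all, crops included, and the job is handed in when it is done.

```bash
ls; mkdir -p pics; python3 - <<'E'
from station import *
import cv2,numpy as np
o=get_obs();print({k:np.round(v,3).tolist() for k,v in o.items()})
for n in ["scene","top"]:
    im=get_image(n); cv2.imwrite(f"pics/{n}0.png",im[:,:,::-1])
    c=get_calibration(n); print(n,c)
print(get_calibration("wrist"))
E
```

```text
pics
{'t': 0.0, 'q': [1.124, 0.053, 1.614, 0.0, 1.476, -0.119], 'dq': [-0.001, 0.001, -0.0, 0.0, 0.002, -0.001], 'effort': [-0.002, -39.368, -37.017, -0.0, 0.007, -0.0], 'tool_pos': [0.201, 0.591, 0.23], 'tool_rot': [-0.513, -3.099, 0.003], 'contact_force': [-0.232, 0.02, 0.129], 'wrist_torque': [0.006, -0.012, -0.023], 'grip_force': 0.0, 'opening': 0.085}
scene {'intrinsics': array([[525.28640358,   0.        , 313.83318178],
       [  0.        , 525.28640358, 237.28415639],
       [  0.        ,   0.        ,   1.        ]]), 'k1': -0.03708076142868649, 'world_from_camera': array([[ 0.7133092 , -0.43033589,  0.55317358,  1.11709689],
       [ 0.70057568,  0.45987533, -0.54562661, -0.70521841],
       [-0.01958817,  0.77674044,  0.62951616,  0.81177413],
       [ 0.        ,  0.        ,  0.        ,  1.        ]])}
top {'intrinsics': array([[478.56230904,   0.        , 317.65846985],
       [  0.        , 478.56230904, 243.25492374],
       [  0.        ,   0.        ,   1.        ]]), 'k1': -0.04613541784616093, 'world_from_camera': array([[-2.94072466e-02,  9.89903867e-01, -1.38
[... 154 characters left out ...]
70978e-01,  9.90340249e-01,
         1.31994439e+00],
       [ 0.00000000e+00,  0.00000000e+00,  0.00000000e+00,
         1.00000000e+00]])}
{'intrinsics': array([[404.60210331,   0.        , 320.95557483],
       [  0.        , 404.60210331, 235.26314519],
       [  0.        ,   0.        ,   1.        ]]), 'k1': -0.07900149595624159, 'tool_from_camera': array([[-7.12356766e-04,  9.46446455e-01,  3.22860032e-01,
         8.40558009e-02],
       [ 9.99999736e-01,  6.28469331e-04,  3.64071104e-04,
        -1.10225311e-03],
       [ 1.41666178e-04,  3.22860206e-01, -9.46446653e-01,
        -1.43096877e-01],
       [ 0.00000000e+00,  0.00000000e+00,  0.00000000e+00,
         1.00000000e+00]])}
```

View pics/scene0.png

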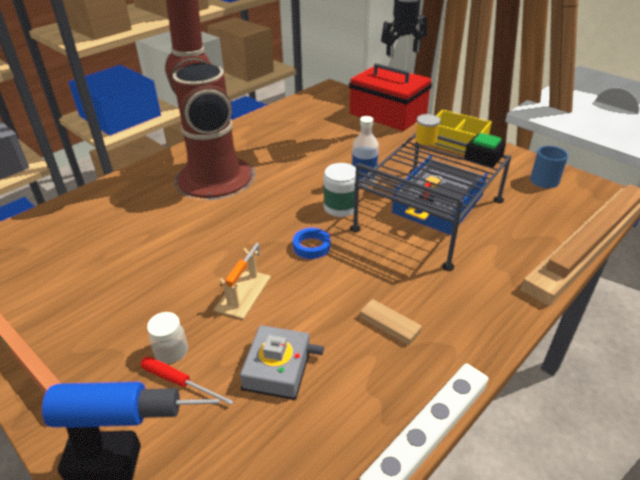

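View pics/top0.png

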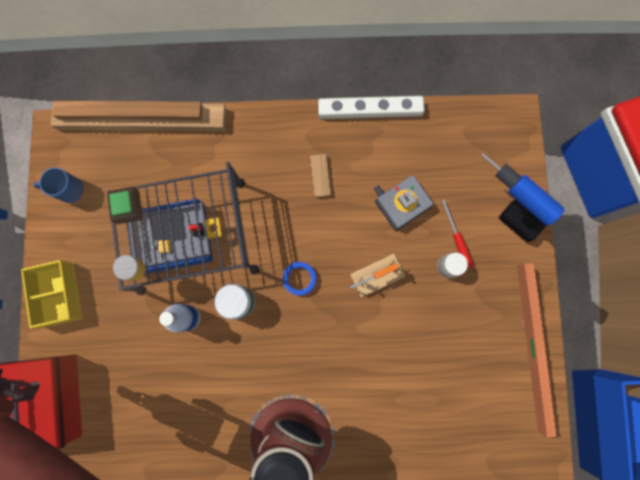

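Scene: tray front and yellow tab are at top (213,228), with the key beside it at (195,230). The hook is at (380,272) with its rod pointing left towards the station, and the switch box is at (405,203).

```bash
cat > h.py <<'E'
import numpy as np, cv2
from scipy.spatial.transform import Rotation as R
from station import *
def cam(n,obs=None):
    c=get_calibration(n)
    if n!="wrist": return c,c["world_from_camera"]
    o=obs or get_obs(); T=np.eye(4);T[:3,:3]=R.from_rotvec(o["tool_rot"]).as_matrix();T[:3,3]=o["tool_pos"]
    return c,T@c["tool_from_camera"]
def ray(n,uv,obs=None):
    c,W=cam(n,obs); K=c["intrinsics"]; uv=np.atleast_2d(uv).astype(float)
    d=np.c_[(uv[:,0]-K[0,2])/K[0,0],(uv[:,1]-K[1,2])/K[1,1]]; s=d.copy()
    for _ in range(10): s=d/(1+c["k1"]*(s**2).sum(1,keepdims=True))
    return W[:3,3],np.c_[s[:,0],-s[:,1],-np.ones(len(s))]@W[:3,:3].T
def at(n,uv,z,obs=None):
    p,d=ray(n,uv,obs); return p+d*((z-p[2])/d[:,2])[:,None]
def proj(n,P,obs=None):
    c,W=cam(n,obs); q=(np.atleast_2d(P)-W[:3,3])@W[:3,:3]; s=np.c_[q[:,0],-q[:,1]]/-q[:,2:]
    s=s*(1+c["k1"]*(s**2).sum(1,keepdims=True)); K=c["intrinsics"]; return s*[K[0,0],K[1,1]]+K[:2,2]
E
python3 - <<'E'
from h import *
for n in ["top","scene"]:
    im=get_image(n)
    for q in ["hook","stand","station","tray","key","switchbox","rotor","paint_tin","spray","tape","offcut","jar","screwdriver","hole"]:
        r=cut_out(q,n)
        if r: print(n,q,round(r[0]["confidence"],2),np.round(r[0]["rect"],1).tolist(), np.round(at(n,[r[0]["rect"][:2]],0.0)[0],3), "alt" if len(r)>1 else "")
    if n=="top": t=im
    else: s=im
def crop(im,u,v,w): h=w*3//4; return cv2.resize(im[v-h//2:v-h//2+h,u-w//2:u-w//2+w],(400,300),interpolation=cv2.INTER_CUBIC)
out=np.vstack([np.hstack([crop(t,380,275,80),crop(t,195,225,120)]),np.hstack([crop(t,405,203,80),crop(s,425,195,120)])])
cv2.imwrite("pics/c1.png",out[:,:,::-1])
E
```

```text
top hook 0.47 [375.6, 275.2, 51.1, 28.7] [ 0.428 -0.246  0.   ] alt
top stand 0.65 [376.0, 276.5, 57.3, 44.2] [ 0.424 -0.247  0.   ] alt
top station 0.61 [184.9, 229.4, 156.2, 133.2] [0.572 0.283 0.   ] 
top tray 0.97 [173.9, 234.2, 86.4, 61.2] [0.559 0.314 0.   ] 
top switchbox 0.74 [405.9, 203.1, 56.9, 54.1] [ 0.628 -0.341  0.   ] alt
top rotor 0.68 [407.9, 199.0, 12.5, 17.2] [ 0.64  -0.347  0.   ] 
top paint_tin 0.8 [233.6, 301.2, 40.5, 38.5] [0.368 0.147 0.   ] 
top spray 0.67 [180.1, 315.6, 37.7, 30.3] [0.333 0.295 0.   ] 
top tape 0.86 [299.9, 277.6, 33.9, 35.7] [ 0.427 -0.037  0.   ] 
top offcut 0.89 [320.8, 175.4, 16.7, 46.3] [ 0.716 -0.103  0.   ] 
top jar 0.61 [451.4, 268.1, 30.5, 23.9] [ 0.441 -0.457  0.   ] 
top screwdriver 0.83 [462.5, 250.3, 20.6, 33.1] [ 0.49  -0.492  0.   ] 
top hole 0.85 [176.4, 234.7, 89.1, 63.9] [0.558 0.307 0.   ] 
scene hook 0.55 [242.7, 266.5, 29.3, 38.0] [ 0.359 -0.19   0.   ] 
scene stand 0.95 [241.1, 285.5, 51.2, 74.3] [ 0.405 -0.233  0.   ] 
scene station 0.62 [430.0, 191.6, 163.0, 160.3] [0.497 0.357 0.   ] 
scene tray 0.64 [440.1, 191.2, 73.6, 58.5] [0.516 0.378 0.   ] alt
scene switchbox 0.6 [282.6, 362.9, 80.3, 74.5] [ 0.626 -0.313  0.   ] 
scene rotor 0.75 [438.0, 191.9, 82.3, 57.9] [0.514 0.371 0.   ] alt
scene paint_tin 0.89 [339.2, 191.3, 29.2, 50.4] [0.314 0.189 0.   ] 
scene spray 0.62 [367.1, 152.2, 25.1, 70.3] [0.233 0.405 0.   ] 
scene tape 0.85 [311.1, 242.1, 38.5, 25.8] [ 0.412 -0.019  0.   ] alt
scene offcut 0.64 [388.6, 320.2, 63.5, 41.0] [ 0.705 -0.089  0.   ] 
scene jar 0.94 [167.2, 336.0, 34.6, 55.4] [ 0.409 -0.429  0.   ] 
scene screwdriver 0.59 [182.6, 379.6, 91.4, 47.2] [ 0.52  -0.468  0.   ] alt
scene hole 0.82 [443.1, 190.8, 74.2, 57.8] [0.521 0.385 0.   ] alt
```

View pics/c1.png

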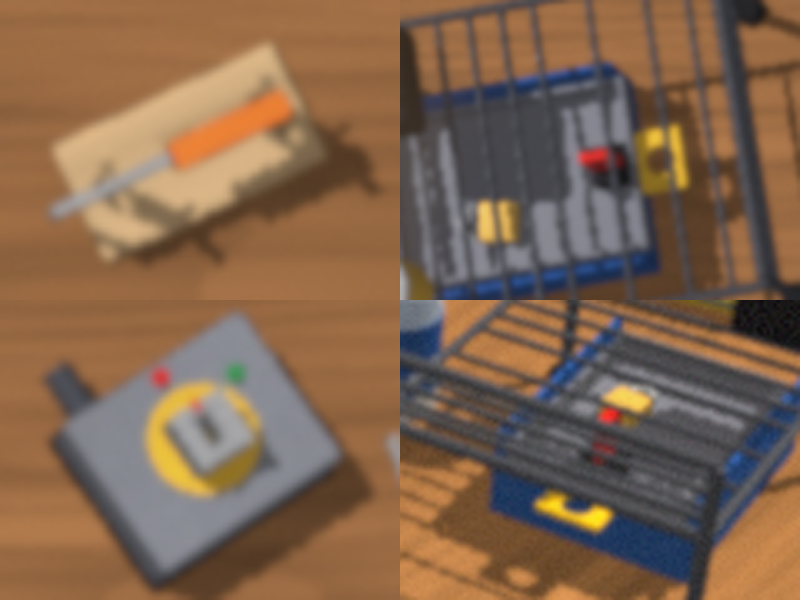

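```bash
python3 - <<'E'
from h import *
f=lambda uv,z:np.round(at("top",[uv],z)[0],4)
fr,re,ro=f((374.4,276.2),.084),f((397.8,265.4),.084),f((350.4,287.6),.0785)
print("hook",fr,re,ro,np.linalg.norm(fr-re),np.linalg.norm((ro-re)[:2]))
d=(ro-re)[:2];print("yaw",np.degrees(np.arctan2(d[1],d[0])))
u=d/np.linalg.norm(d);print("origin",(fr[:2]+re[:2])/2+u*.00625, ro[:2]-u*.096)
h=f((212.4,228),.055);print("hole",h)
a,b=f((229,168),.16),f((250,268),.16);print("bar",a,b);d=(a-b)[:2];print(np.linalg.norm(d),"station x yaw",np.degrees(np.arctan2(d[1],d[0]))+90)
a,b=f((239,183),0.0),f((254,269),0.0);d=(a-b)[:2];print("feet",a,b,(a+b)/2,np.linalg.norm(d),np.degrees(np.arctan2(d[1],d[0]))+90)
a,b=f((135+615/3.33-400/3.33,180+65/3.33),0.07),f((135+258/3.33,180+270/3.33),0.07);d=(a-b)[:2];print("base front",a,b,np.linalg.norm(d),np.degrees(np.arctan2(d[1],d[0]))+90)
s=f((406.8,199),.071);print("slot",s)
r=f((397.4,188.4),.046);g=f((412,187.6),.046);print("red",r,np.degrees(np.arctan2(*(r-s)[1::-1])),"green",g,np.degrees(np.arctan2(*(g-s)[1::-1])))
# scene hole
print("hole scene", at("scene",[(425-60+ (573-400)/3.33,195-45+(512-300)/3.33)],.055))
# grasp plan vs now
E
```

```text
hook [ 0.4195 -0.2328  0.084 ] [ 0.4456 -0.2948  0.084 ] [ 0.3922 -0.17    0.0785] 0.06726968113496601 0.13574461315278774
yaw 113.16533701795473
origin [ 0.43009134 -0.25805392] [ 0.42996503 -0.25825986]
hole [0.5638 0.193  0.055 ]
bar [0.6966 0.1281 0.16  ] [0.4433 0.0775 0.16  ]
0.2583045682910002 station x yaw 101.29688203475465
feet [0.7012 0.1297 0.    ] [0.4549 0.0895 0.    ] [0.57805 0.1096  0.     ] 0.24955907116352233 99.26982723036278
base front [0.6397 0.2245 0.07  ] [0.4727 0.1894 0.07  ] 0.17064879138159758 101.8696366853849
slot [ 0.6238 -0.3305  0.071 ]
red [ 0.6599 -0.3112  0.046 ] 28.13012026267029 green [ 0.661  -0.3513  0.046 ] -29.211292257728104
hole scene [[0.5703553  0.18521776 0.055     ]]
```

The measurements agree with the given sizes: handle 67 mm, rod 136 mm, shelf posts 250 mm apart. Next I move above the hook with the hand leaned back 42°.

```bash
cat >> h.py <<'E'
def Rt(yaw,tilt,flip=0):
    y,t=np.radians([yaw,tilt]); X=np.array([np.cos(y),np.sin(y),0]); Z=np.array([0,0,1.])
    z=np.sin(t)*X-np.cos(t)*Z; x=np.cos(t)*X+np.sin(t)*Z
    if flip: x=-x
    return np.c_[x,np.cross(z,x),z]
def goal(g,Rg,back=0,grip=.019,obs=None,quiet=0):
    """g: world point wanted at grasp point; back: m short along tool z"""
    o=obs or get_obs(); R0=R.from_rotvec(o["tool_rot"]).as_matrix()
    t=np.array(g)+(grip-back)*Rg[:,2]
    off=R0.T@(t-o["tool_pos"]); tw=np.degrees(R.from_matrix(R0.T@Rg).as_rotvec())
    if not quiet: print("tcp",np.round(t,3),"offset",np.round(off,4).tolist(),"twist",np.round(tw,1).tolist())
    return off,tw
E
python3 - <<'E'
from h import *
Rg=Rt(113.2,42); R0=R.from_rotvec(get_obs()["tool_rot"]).as_matrix()
goal([.30,.40,.36],R0,grip=0); goal([.42,0,.36],Rg,grip=0)
goal([.430,-.258,.075],Rg,back=.10)
E
```

```text
tcp [0.3  0.4  0.36] offset [-0.1552, -0.1497, -0.1287] twist [0.0, 0.0, 0.0]
tcp [0.42 0.   0.36] offset [-0.3976, -0.4898, -0.1287] twist [-17.6, 39.5, 45.8]
tcp [ 0.451 -0.308  0.135] offset [-0.5264, -0.7711, 0.0961] twist [-17.6, 39.5, 45.8]
```

```bash
python3 -m crank '[{"offset":[-0.05,-0.05,-0.129],"twist":[0,0,0]},{"offset":[-0.05,-0.05,-0.129],"twist":[0,0,0]},{"offset":[-0.155,-0.15,-0.129],"twist":[0,0,0]},{"offset":[-0.398,-0.49,-0.129],"twist":[-17.6,39.5,45.8]},{"offset":[-0.398,-0.49,-0.129],"twist":[-17.6,39.5,45.8]},{"offset":[-0.398,-0.49,-0.129],"twist":[-17.6,39.5,45.8]},{"offset":[-0.398,-0.49,-0.129],"twist":[-17.6,39.5,45.8]},{"offset":[-0.398,-0.49,-0.129],"twist":[-17.6,39.5,45.8]},{"offset":[-0.398,-0.49,-0.129],"twist":[-17.6,39.5,45.8]},{"offset":[-0.398,-0.49,-0.129],"twist":[-17.6,39.5,45.8]},{"offset":[-0.526,-0.771,0.02],"twist":[-17.6,39.5,45.8]},{"offset":[-0.526,-0.771,0.02],"twist":[-17.6,39.5,45.8]},{"offset":[-0.526,-0.771,0.02],"twist":[-17.6,39.5,45.8]},{"offset":[-0.526,-0.771,0.02],"twist":[-17.6,39.5,45.8]},{"offset":[-0.526,-0.771,0.02],"twist":[-17.6,39.5,45.8]},{"offset":[-0.526,-0.771,0.02],"twist":[-17.6,39.5,45.8]},{"offset":[-0.526,-0.771,0.096],"twist":[-17.6,39.5,45.8]},{"offset":[-0.526,-0.771,0.096],"twist":[-17.6,39.5,45.8]},{"offset":[-0.526,-0.771,0.096],"twist":[-17.6,39.5,45.8]}]' 1
python3 - <<'E'
from h import *
Rg=Rt(113.2,42); o=get_obs(); print(np.round(o["q"],2)); goal([.430,-.258,.075],Rg,back=.10)
im=get_image("wrist"); cv2.imwrite("pics/w1.png",im[:,:,::-1])
X=np.array([np.cos(np.radians(113.2)),np.sin(np.radians(113.2)),0]);O=np.array([.430,-.258,.084])
print(np.round(proj("wrist",[O-.04*X,O+.0275*X,O+.0925*X-[0,0,.009]],o)))
E
```

```text
t: 3.98
tool_pos: [0.4498, -0.3069, 0.1326]
tool_rot: [-1.363, -2.063, -0.526]
contact_force: [0.2, 0.5, 0.4]
opening: 0.0857
grip_force: 0.0
[-0.85  0.39  1.52  0.23  1.94 -1.25]
tcp [ 0.451 -0.308  0.135] offset [0.0007, 0.0011, -0.0029] twist [-0.0, -0.4, -0.1]
[[326. 312.]
 [325. 199.]
 [324. 121.]]
```

View pics/w1.png

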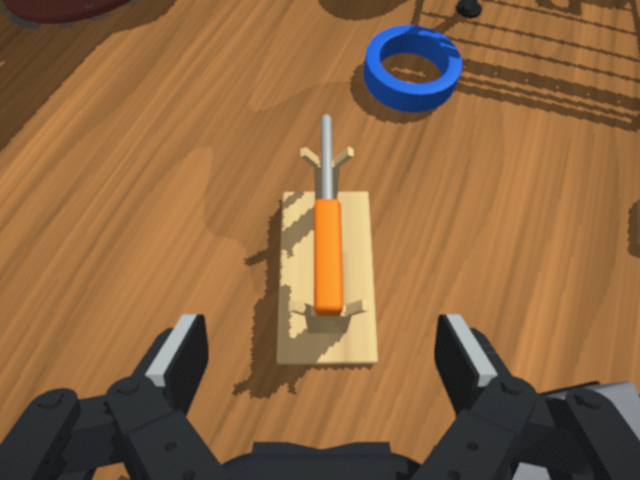

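The wrist view shows the handle from (329,312) to (327,199) and the rod end at (326,117). That is within 3 px of the prediction, so I shift about 2 mm and go down to grip.

```bash
python3 -m crank '[{"offset":[0.001,0.002,0.05],"twist":[0,-0.4,0]},{"offset":[0.001,0.002,0.08],"twist":[0,-0.4,0]},{"offset":[0.001,0.002,0.097],"twist":[0,-0.4,0]},{"offset":[0.001,0.002,0.097],"twist":[0,-0.4,0]},{"offset":[0.001,0.002,0.097],"twist":[0,-0.4,0]}]' 1 && python3 -m crank '[{"offset":[0,0,0],"twist":[0,0,0]},{"offset":[0,0,0],"twist":[0,0,0]},{"offset":[0,0,0],"twist":[0,0,0]},{"offset":[0,0,0],"twist":[0,0,0]},{"offset":[0,0,0],"twist":[0,0,0]},{"offset":[0,0,0],"twist":[0,0,0]}]' 0 60
python3 - <<'E'
from h import *
o=get_obs(); Rg=Rt(113.2,42); goal([.430,-.258,.075],Rg)
print(R.from_rotvec(o["tool_rot"]).as_matrix().round(3).tolist())
np.save("g.npy",np.r_[o["tool_pos"],o["tool_rot"]])
E
```

```text
t: 4.65
tool_pos: [0.4281, -0.2477, 0.0656]
tool_rot: [-1.37, -2.078, -0.52]
contact_force: [0.4, 0.9, 0.9]
opening: 0.0851
grip_force: 0.0
t: 5.4
tool_pos: [0.427, -0.2466, 0.0641]
tool_rot: [-1.368, -2.075, -0.52]
contact_force: [-0.2, -1.1, 1.6]
opening: 0.0148
grip_force: 58.6
tcp [ 0.425 -0.246  0.061] offset [-0.0013, -0.0018, 0.0031] twist [0.0, 0.4, -0.0]
[[-0.294, 0.919, -0.261], [0.687, 0.394, 0.611], [0.664, 0.0, -0.748]]
```

```bash
cat >> h.py <<'E'
HO=np.array([-.0013,0,-.016])  # hook origin in tool
def hookR(yaw): return R.from_euler("z",yaw-113.2,degrees=True).as_matrix()@R.from_rotvec(np.load("g.npy")[3:]).as_matrix()
def hookgoal(p,yaw,obs=None):
    Rg=hookR(yaw); t=np.array(p)-Rg@HO; return goal(t,Rg,grip=0,obs=obs)
def tip(obs=None):
    o=obs or get_obs(); Rn=R.from_rotvec(o["tool_rot"]).as_matrix(); H=Rn@hookR(113.2).T@R.from_euler("z",113.2,degrees=True).as_matrix()
    O=Rn@HO+o["tool_pos"]; return O,O+H@[.0925,0,-.032],H
hole=np.array([.565,.191,.055]); SY=101.
SX=np.array([np.cos(np.radians(SY)),np.sin(np.radians(SY)),0])
E
python3 - <<'E'
from h import *
print([x.round(3) for x in tip()[:2]])
hookgoal([.430,-.258,.14],113.2)
p=hole-.2325*SX; hookgoal([*p[:2],.14],101); hookgoal([*p[:2],.099],101)
E
```

```text
[array([ 0.432, -0.257,  0.075]), array([ 0.395, -0.172,  0.043])]
tcp [ 0.425 -0.247  0.129] offset [0.043, -0.0018, -0.0485] twist [0.0, 0.0, 0.0]
tcp [ 0.607 -0.026  0.129] offset [0.1417, 0.2525, 0.0392] twist [-8.1, -0.0, 9.1]
tcp [ 0.607 -0.026  0.088] offset [0.1145, 0.2525, 0.0698] twist [-8.1, -0.0, 9.1]
```

```bash
python3 -m crank '[{"offset":[0.02,0,-0.022],"twist":[0,0,0]},{"offset":[0.043,0,-0.048],"twist":[0,0,0]},{"offset":[0.043,0,-0.048],"twist":[0,0,0]},{"offset":[0.068,0.063,-0.026],"twist":[-2,0,2.3]},{"offset":[0.092,0.126,-0.005],"twist":[-4,0,4.5]},{"offset":[0.117,0.19,0.017],"twist":[-6,0,6.8]},{"offset":[0.142,0.252,0.039],"twist":[-8.1,0,9.1]},{"offset":[0.142,0.252,0.039],"twist":[-8.1,0,9.1]},{"offset":[0.142,0.252,0.039],"twist":[-8.1,0,9.1]},{"offset":[0.115,0.252,0.07],"twist":[-8.1,0,9.1]},{"offset":[0.115,0.252,0.07],"twist":[-8.1,0,9.1]},{"offset":[0.115,0.252,0.07],"twist":[-8.1,0,9.1]}]'
python3 - <<'E'
from h import *
o=get_obs(); print([x.round(4) for x in tip(o)[:2]])
im=get_image("wrist"); a=proj("wrist",[hole,hole-.2*SX],o); print(a.round())
t=get_image("top"); s=get_image("scene")
print("hole wrist/top/scene pred", proj("top",[hole,tip(o)[1]]).round(1).tolist(),proj("scene",[hole,tip(o)[1]]).round(1).tolist())
cr=lambda im,u,v,w:cv2.resize(im[v-w*3//8:v-w*3//8+w*3//4,u-w//2:u-w//2+w],(400,300),interpolation=cv2.INTER_CUBIC)
out=np.vstack([np.hstack([cv2.resize(im,(400,300)),cr(im,320,150,300)]),np.hstack([cr(t,235,220,120),cr(s,410,215,120)])])
cv2.imwrite("pics/c2.png",out[:,:,::-1])
E
```

```text
t: 6.9
tool_pos: [0.6061, -0.0259, 0.0882]
tool_rot: [-1.599, -1.938, -0.608]
contact_force: [-0.9, 0.2, -0.4]
opening: 0.0149
grip_force: 58.7
[array([ 0.6083, -0.0373,  0.0993]), array([0.5907, 0.0535, 0.0674])]
[[324.  12.]
 [325. 288.]]
hole wrist/top/scene pred [[213.2, 227.5], [263.5, 215.7]] [[416.6, 211.7], [390.1, 238.5]]
```

View pics/c2.png

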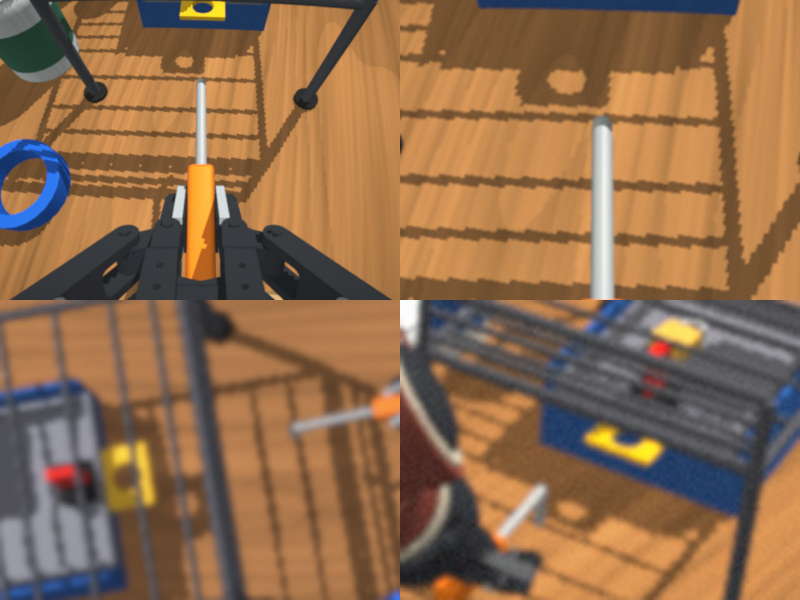

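The hole appears in the wrist view at (325,13) against a predicted (324,12), and the scene camera agrees. The rod is lined up, so I slide in under the bar.

```bash
python3 - <<'E'
from h import *
o=get_obs(); O,T,H=tip(o); print("yaw",np.degrees(np.arctan2(H[1,0],H[0,0])))
p=hole-.0925*SX; hookgoal([*p[:2],.098],101,o); hookgoal([*p[:2],.072],101,o)
E
```

```text
yaw 100.98297634255663
tcp [0.58  0.112 0.087] offset [0.1032, -0.0, 0.0951] twist [0.1, 0.1, 0.1]
tcp [0.58  0.112 0.061] offset [0.086, -0.0001, 0.1145] twist [0.1, 0.1, 0.1]
```

```bash
python3 -m crank '[{"offset":[0.034,0,0.032],"twist":[0,0,0]},{"offset":[0.068,0,0.063],"twist":[0,0,0]},{"offset":[0.103,0,0.095],"twist":[0,0,0]},{"offset":[0.103,0,0.095],"twist":[0,0,0]},{"offset":[0.103,0,0.095],"twist":[0,0,0]}]'
python3 - <<'E'
from h import *
o=get_obs(); print([x.round(4) for x in tip(o)[:2]])
im=get_image("wrist"); print(proj("wrist",[hole,tip(o)[1]+[0,0,.032]],o).round())
p=hole-.0925*SX; hookgoal([*p[:2],.072],101,o)
s=get_image("scene"); print(proj("scene",[hole,tip(o)[1]]).round(1))
cr=lambda im,u,v,w:cv2.resize(im[v-w*3//8:v-w*3//8+w*3//4,u-w//2:u-w//2+w],(400,300),interpolation=cv2.INTER_CUBIC)
cv2.imwrite("pics/c3.png",np.hstack([cr(im,320,110,260),cr(s,410,210,80)])[:,:,::-1])
E
```

```text
t: 7.68
tool_pos: [0.5804, 0.1116, 0.0864]
tool_rot: [-1.599, -1.942, -0.609]
contact_force: [-0.0, -0.1, -0.4]
opening: 0.0148
grip_force: 58.7
[array([0.5825, 0.1002, 0.0975]), array([0.5649, 0.191 , 0.0655])]
[[323. 181.]
 [323. 134.]]
tcp [0.58  0.112 0.061] offset [-0.017, 0.0, 0.0191] twist [0.1, 0.0, 0.1]
[[416.6 211.7]
 [417.  208.2]]
```

View pics/c3.png

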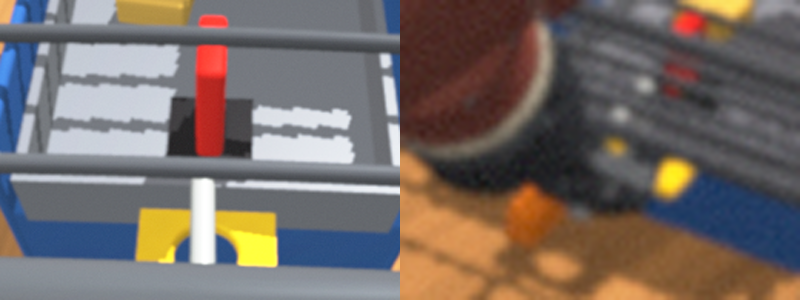

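The rod is centred over the tab's hole (crop 203 against a tab centre of 207), so I lower it.

```bash
python3 -m crank '[{"offset":[-0.009,0.001,0.01],"twist":[0,0,0]},{"offset":[-0.018,0.001,0.019],"twist":[0,0,0]},{"offset":[-0.018,0.001,0.019],"twist":[0,0,0]},{"offset":[-0.018,0.001,0.019],"twist":[0,0,0]}]'
python3 - <<'E'
from h import *
o=get_obs(); O,T,H=tip(o);print(O.round(4),T.round(4)); p=O-.215*SX; p[2]=.074; hookgoal(p,101,o); hookgoal(p-.1*SX+[0,0,0],101,o)
E
```

```text
t: 8.28
tool_pos: [0.5807, 0.1114, 0.059]
tool_rot: [-1.599, -1.939, -0.608]
contact_force: [0.1, -0.2, -0.9]
opening: 0.0152
grip_force: 58.7
[0.5829 0.1    0.0701] [0.5652 0.1908 0.0381]
tcp [ 0.622 -0.1    0.063] offset [-0.158, 0.0, -0.1459] twist [-0.0, -0.0, -0.0]
tcp [ 0.641 -0.198  0.063] offset [-0.2327, 0.0, -0.2123] twist [-0.0, -0.0, -0.0]
```

```bash
python3 -m crank '[{"offset":[-0.011,0,-0.01],"twist":[0,0,0]},{"offset":[-0.03,0,-0.027],"twist":[0,0,0]},{"offset":[-0.05,0,-0.045],"twist":[0,0,0]},{"offset":[-0.07,0,-0.063],"twist":[0,0,0]},{"offset":[-0.09,0,-0.08],"twist":[0,0,0]},{"offset":[-0.11,0,-0.098],"twist":[0,0,0]},{"offset":[-0.13,0,-0.116],"twist":[0,0,0]},{"offset":[-0.149,0,-0.133],"twist":[0,0,0]},{"offset":[-0.149,0,-0.133],"twist":[0,0,0]}]' && python3 -m crank '[{"offset":[-0.003,0,-0.0027],"twist":[0,0,0]},{"offset":[-0.0055,0,-0.005],"twist":[0,0,0]},{"offset":[-0.0055,0,-0.005],"twist":[0,0,0]}]'
python3 - <<'E'
from h import *
o=get_obs(); O,T,H=tip(o);print(O.round(4),T.round(4),np.degrees(np.arctan2(H[1,0],H[0,0])),((hole-T)@SX).round(4))
h2=hole-.2*SX
im=get_image("wrist"); print(proj("wrist",[h2,T+[0,0,.032]],o).round())
t=get_image("top");print(proj("top",[h2,T+[0,0,.032]]).round(1))
cr=lambda im,u,v,w:cv2.resize(im[v-w*3//8:v-w*3//8+w*3//4,u-w//2:u-w//2+w],(400,300),interpolation=cv2.INTER_CUBIC)
cv2.imwrite("pics/c4.png",np.hstack([cr(im,320,120,300),cr(t,300,220,120)])[:,:,::-1])
E
```

```text
t: 9.4
tool_pos: [0.6195, -0.0884, 0.0595]
tool_rot: [-1.603, -1.939, -0.608]
contact_force: [-1.9, -0.1, -0.2]
opening: 0.015
grip_force: 60.6
t: 9.78
tool_pos: [0.6195, -0.0899, 0.0595]
tool_rot: [-1.594, -1.937, -0.609]
contact_force: [-3.6, 6.6, -1.2]
opening: 0.0148
grip_force: 59.9
[ 0.6217 -0.1014  0.0706] [ 0.6038 -0.0105  0.039 ] 101.12878554638056 0.2052
[[324. 145.]
 [323. 133.]]
[[285.7 211.4]
 [287.2 209.9]]
```

View pics/c4.png

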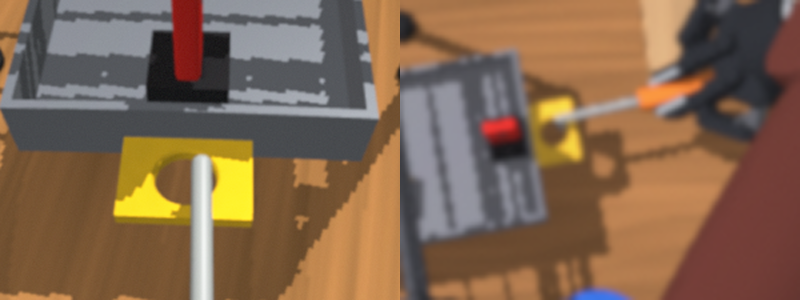

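Wrist crop: the prong is in the hole at (203,165), the tab is centred at (186,180), and the top view puts the hole at (286,213). That matches 0.20 m out, and 6.6 N of resistance says the tray is at its stop. Next I lift the prong out and return the hook.

```bash
python3 - <<'E'
from h import *
o=get_obs(); O,T,H=tip(o)
print(at("top",[(285.9,213.4)],.055))
g=np.load("g.npy"); R0=R.from_rotvec(o["tool_rot"]).as_matrix(); Rg=R.from_rotvec(g[3:]).as_matrix()
Oc=O+.005*SX+[-.003,0,0]
hookgoal(Oc,101,o); hookgoal(Oc+[0,0,.07],101,o)
for dz in (.07,.03,.012): goal(g[:3]+[0,0,dz],Rg,grip=0,obs=o)
E
```

```text
[[ 0.59760375 -0.00563892  0.055     ]]
tcp [ 0.616 -0.085  0.06 ] offset [0.0041, -0.0029, 0.0037] twist [-0.2, -0.2, 0.1]
tcp [ 0.616 -0.085  0.13 ] offset [0.0508, -0.003, -0.0484] twist [-0.2, -0.2, 0.1]
tcp [ 0.427 -0.247  0.134] offset [-0.0373, -0.2192, -0.133] twist [8.0, -0.2, -9.0]
tcp [ 0.427 -0.247  0.094] offset [-0.064, -0.2191, -0.1032] twist [8.0, -0.2, -9.0]
tcp [ 0.427 -0.247  0.076] offset [-0.076, -0.2191, -0.0898] twist [8.0, -0.2, -9.0]
```

```bash
python3 -m crank '[{"offset":[0.004,-0.003,0.004],"twist":[0,0,0]},{"offset":[0.004,-0.003,0.004],"twist":[0,0,0]},{"offset":[0.027,-0.003,-0.022],"twist":[0,0,0]},{"offset":[0.051,-0.003,-0.048],"twist":[0,0,0]},{"offset":[0.051,-0.003,-0.048],"twist":[0,0,0]},{"offset":[0.029,-0.057,-0.069],"twist":[2,0,-2.3]},{"offset":[0.007,-0.111,-0.091],"twist":[4,0,-4.5]},{"offset":[-0.015,-0.165,-0.112],"twist":[6,0,-6.8]},{"offset":[-0.037,-0.219,-0.133],"twist":[8,-0.2,-9]},{"offset":[-0.037,-0.219,-0.133],"twist":[8,-0.2,-9]},{"offset":[-0.037,-0.219,-0.133],"twist":[8,-0.2,-9]},{"offset":[-0.064,-0.219,-0.103],"twist":[8,-0.2,-9]},{"offset":[-0.064,-0.219,-0.103],"twist":[8,-0.2,-9]},{"offset":[-0.064,-0.219,-0.103],"twist":[8,-0.2,-9]}]'
python3 - <<'E'
from h import *
g=np.load("g.npy"); Rg=R.from_rotvec(g[3:]).as_matrix()
print([x.round(4) for x in tip()[:2]])
for dz in (.012,.001): goal(g[:3]+[0,0,dz],Rg,grip=0)
E
```

```text
t: 11.62
tool_pos: [0.4282, -0.2473, 0.0947]
tool_rot: [-1.371, -2.077, -0.519]
contact_force: [-0.7, 0.3, -0.7]
opening: 0.015
grip_force: 60.5
[array([ 0.4327, -0.2579,  0.1058]), array([ 0.3964, -0.1729,  0.0736])]
tcp [ 0.427 -0.247  0.076] offset [-0.0115, -0.0008, 0.0147] twist [0.0, 0.2, -0.1]
tcp [ 0.427 -0.247  0.065] offset [-0.0188, -0.0008, 0.0229] twist [0.0, 0.2, -0.1]
```

```bash
python3 -m crank '[{"offset":[-0.012,-0.001,0.015],"twist":[0,0.2,0]},{"offset":[-0.015,-0.001,0.019],"twist":[0,0.2,0]},{"offset":[-0.019,-0.001,0.023],"twist":[0,0.2,0]},{"offset":[-0.019,-0.001,0.023],"twist":[0,0.2,0]},{"offset":[-0.019,-0.001,0.023],"twist":[0,0.2,0]}]' && python3 -m crank '[{"offset":[0,0,0],"twist":[0,0,0]},{"offset":[0,0,0],"twist":[0,0,0]},{"offset":[0,0,0],"twist":[0,0,0]},{"offset":[0,0,0],"twist":[0,0,0]},{"offset":[0,0,-0.02],"twist":[0,0,0]},{"offset":[0,0,-0.06],"twist":[0,0,0]},{"offset":[0,0,-0.12],"twist":[0,0,0]},{"offset":[0,0,-0.15],"twist":[0,0,0]},{"offset":[0,0,-0.15],"twist":[0,0,0]}]' 1
python3 - <<'E'
from h import *
o=get_obs(); im=get_image("wrist")
X=np.array([np.cos(np.radians(113.2)),np.sin(np.radians(113.2)),0]);O=np.array([.430,-.258,.084])
print(proj("wrist",[O-.04*X,O+.0275*X,O+.0925*X-[0,0,.009]],o).round().tolist())
t=get_image("top"); s=get_image("scene")
cr=lambda im,u,v,w:cv2.resize(im[v-w*3//8:v-w*3//8+w*3//4,u-w//2:u-w//2+w],(400,300),interpolation=cv2.INTER_CUBIC)
cv2.imwrite("pics/c5.png",np.vstack([np.hstack([cr(im,320,200,300),cr(t,270,215,100)]),np.hstack([cr(s,242,275,100),cr(t,405,203,80)])])[:,:,::-1])
E
```

```text
t: 12.25
tool_pos: [0.4264, -0.2474, 0.0645]
tool_rot: [-1.371, -2.074, -0.521]
contact_force: [0.3, -0.4, -1.4]
opening: 0.0148
grip_force: 60.6
t: 13.38
tool_pos: [0.4668, -0.3417, 0.1796]
tool_rot: [-1.375, -2.079, -0.52]
contact_force: [-0.0, 0.3, -0.0]
opening: 0.0858
grip_force: 0.0
[[321.0, 268.0], [321.0, 180.0], [320.0, 116.0]]
```

View pics/c5.png

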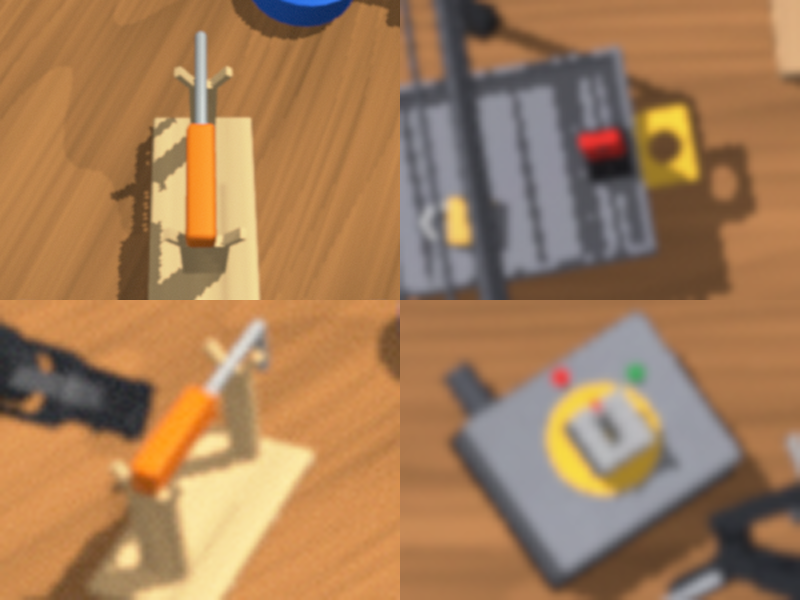

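The hook is back in both saddles, and the tray is out with the key at top (270,212). Next I go over the key with the camera turned away from the shelf, which needs the yaw to come down through 20°.

```bash
python3 - <<'E'
from h import *
o=get_obs(); print(np.round(o["q"],2))
h1=at("top",[(286.1,214.5)],.055)[0]; k=at("top",[(270,212.2)],.114)[0]; print("hole",h1,"keytop",k, np.linalg.norm((k-h1)[:2]),np.degrees(np.arctan2(*(k-h1)[1::-1])))
a,b=at("top",[(220+220/4,178+50/4),(220+255/4,178+245/4)],.07); print("tray front edge",a,b,np.degrees(np.arctan2(*(a-b)[1::-1]))+90)
goal([.52,-.25,.32],Rt(60,10),grip=0,obs=o);goal([.55,-.15,.32],Rt(10,0),grip=0,obs=o);goal([.57,-.05,.30],Rt(-40,0),grip=0,obs=o);goal([.590,.032,.22],Rt(-80.5,0),grip=0,obs=o)
E
```

```text
[-0.86  0.41  1.41  0.23  2.01 -1.24]
hole [ 0.59456842 -0.00611788  0.055     ] keytop [0.5898435  0.03126432 0.114     ] 0.03767961553759915 97.20369660586384
tray front edge [0.65800815 0.02137888 0.07      ] [5.25113053e-01 4.36333968e-04 7.00000000e-02] 98.95542558777643
tcp [ 0.52 -0.25  0.32] offset [0.1408, 0.0852, -0.0684] twist [-23.5, -29.4, 48.3]
tcp [ 0.55 -0.15  0.32] offset [0.2007, 0.152, -0.015] twist [-37.4, -29.6, 97.9]
tcp [ 0.57 -0.05  0.3 ] offset [0.2502, 0.2096, 0.0559] twist [-55.0, -13.1, 144.1]
tcp [0.59  0.032 0.22 ] offset [0.2474, 0.2602, 0.1606] twist [59.6, -7.2, -156.2]
```

```bash
python3 -m crank '[{"offset":[0.141,0.085,-0.068],"twist":[-23.5,-29.4,48.3]},{"offset":[0.141,0.085,-0.068],"twist":[-23.5,-29.4,48.3]},{"offset":[0.141,0.085,-0.068],"twist":[-23.5,-29.4,48.3]},{"offset":[0.141,0.085,-0.068],"twist":[-23.5,-29.4,48.3]},{"offset":[0.141,0.085,-0.068],"twist":[-23.5,-29.4,48.3]},{"offset":[0.141,0.085,-0.068],"twist":[-23.5,-29.4,48.3]},{"offset":[0.2,0.152,-0.015],"twist":[-37.4,-29.6,97.9]},{"offset":[0.2,0.152,-0.015],"twist":[-37.4,-29.6,97.9]},{"offset":[0.2,0.152,-0.015],"twist":[-37.4,-29.6,97.9]},{"offset":[0.2,0.152,-0.015],"twist":[-37.4,-29.6,97.9]},{"offset":[0.2,0.152,-0.015],"twist":[-37.4,-29.6,97.9]},{"offset":[0.25,0.21,0.056],"twist":[-55,-13.1,144.1]},{"offset":[0.25,0.21,0.056],"twist":[-55,-13.1,144.1]},{"offset":[0.25,0.21,0.056],"twist":[-55,-13.1,144.1]},{"offset":[0.25,0.21,0.056],"twist":[-55,-13.1,144.1]},{"offset":[0.25,0.21,0.056],"twist":[-55,-13.1,144.1]},{"offset":[0.247,0.26,0.161],"twist":[59.6,-7.2,-156.2]},{"offset":[0.247,0.26,0.161],"twist":[59.6,-7.2,-156.2]},{"offset":[0.247,0.26,0.161],"twist":[59.6,-7.2,-156.2]},{"offset":[0.247,0.26,0.161],"twist":[59.6,-7.2,-156.2]}]' 1 && python3 -m crank '[{"offset":[0,0,0],"twist":[0,0,0]},{"offset":[0,0,0],"twist":[0,0,0]}]'
python3 - <<'E'
from h import *
o=get_obs(); print(np.round(o["q"],2)); goal([.590,.032,.22],Rt(-80.5,0),grip=0,obs=o)
im=get_image("wrist"); r=cut_out("key","wrist"); print([(round(x["confidence"],2),np.round(x["rect"],1)) for x in r])
print("pred key top, base",proj("wrist",[[.59,.032,.114],[.59,.032,.076],[.5945,-.006,.055]],o).round(1).tolist())
cv2.imwrite("pics/w6.png",im[:,:,::-1])
E
```

```text
t: 16.02
tool_pos: [0.5882, 0.0324, 0.2167]
tool_rot: [2.391, -2.032, -0.003]
contact_force: [-0.8, 0.3, 0.4]
opening: 0.0852
grip_force: 0.0
t: 16.27
tool_pos: [0.5896, 0.0313, 0.2192]
tool_rot: [2.399, -2.027, 0.002]
contact_force: [0.0, -0.5, 0.5]
opening: 0.0854
grip_force: 0.0
[-0.07 -0.02  1.71 -0.    1.45  2.9 ]
tcp [0.59  0.032 0.22 ] offset [-0.0006, -0.0005, -0.0008] twist [0.0, -0.1, 0.1]
[(0.71, array([317.4, 229.7,  14.5,  51.5]))]
pred key top, base [[318.3, 235.1], [318.6, 218.5], [321.1, 162.3]]
```

View pics/w6.png

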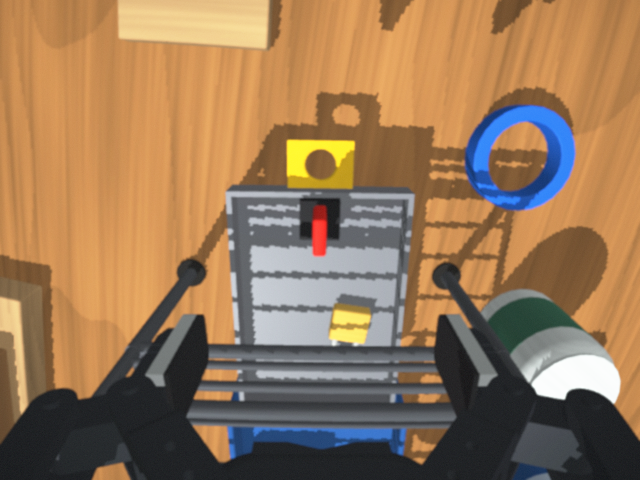

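The key at column 319 and the hole at (321,163) match the predictions (318 and 321,162), and the tray is square in the view. I descend and grip.

```bash
python3 -m crank '[{"offset":[-0.001,0,0.06],"twist":[0,0,0]},{"offset":[-0.001,0,0.11],"twist":[0,0,0]},{"offset":[-0.001,0,0.136],"twist":[0,0,0]},{"offset":[-0.001,0,0.136],"twist":[0,0,0]},{"offset":[-0.001,0,0.136],"twist":[0,0,0]}]' && python3 -m crank '[{"offset":[0,0,0],"twist":[0,0,0]},{"offset":[0,0,0],"twist":[0,0,0]},{"offset":[0,0,0],"twist":[0,0,0]},{"offset":[0,0,0],"twist":[0,0,0]},{"offset":[0,0,0],"twist":[0,0,0]},{"offset":[0,0,0],"twist":[0,0,0]},{"offset":[0,0,0],"twist":[0,0,0]}]' 0 50
python3 - <<'E'
from h import *
o=get_obs(); np.save("k.npy",np.r_[o["tool_pos"],o["tool_rot"]]); goal([.590,.032,.083],Rt(-80.5,0),grip=0,obs=o)
E
```

```text
t: 17.0
tool_pos: [0.5916, 0.0317, 0.0859]
tool_rot: [-2.396, 2.029, -0.007]
contact_force: [-0.0, 0.1, 0.1]
opening: 0.085
grip_force: 0.0
t: 17.88
tool_pos: [0.5906, 0.0318, 0.0845]
tool_rot: [2.397, -2.03, 0.005]
contact_force: [-1.1, -0.1, 2.6]
opening: 0.0081
grip_force: 51.5
tcp [0.59  0.032 0.083] offset [-0.0003, 0.0006, 0.0015] twist [-0.1, -0.1, -0.0]
```

```bash
python3 - <<'E'
from h import *
o=get_obs(); s=np.array([.6238,-.3305]); X=np.array([np.cos(.5),np.sin(.5)])
p=s-.05*X; goal([.5906,.0318,.17],Rt(-80.5,0),grip=0,obs=o); goal([.6,-.15,.18],Rt(-26,0),grip=0,obs=o);goal([*p,.18],Rt(28.6,0),grip=0,obs=o)
E
```

```text
tcp [0.591 0.032 0.17 ] offset [0.0002, -0.0001, -0.0855] twist [-0.1, -0.1, -0.0]
tcp [ 0.6  -0.15  0.18] offset [0.1811, 0.0205, -0.0951] twist [-0.0, -0.2, -54.5]
tcp [ 0.58  -0.354  0.18 ] offset [0.3795, 0.0739, -0.0948] twist [0.1, -0.2, -109.1]
```

```bash
python3 -m crank '[{"offset":[0,0,-0.02],"twist":[0,0,0]},{"offset":[0,0,-0.045],"twist":[0,0,0]},{"offset":[0,0,-0.085],"twist":[0,0,0]},{"offset":[0,0,-0.085],"twist":[0,0,0]},{"offset":[0.045,0.005,-0.09],"twist":[0,0,-10.5]},{"offset":[0.09,0.01,-0.095],"twist":[0,0,-21]},{"offset":[0.13,0.015,-0.095],"twist":[0,0,-32]},{"offset":[0.155,0.018,-0.095],"twist":[0,0,-43]},{"offset":[0.181,0.02,-0.095],"twist":[0,0,-54.5]},{"offset":[0.22,0.031,-0.095],"twist":[0,0,-65]},{"offset":[0.26,0.042,-0.095],"twist":[0,0,-76]},{"offset":[0.3,0.053,-0.095],"twist":[0,0,-87]},{"offset":[0.34,0.064,-0.095],"twist":[0,0,-98]},{"offset":[0.38,0.074,-0.095],"twist":[0,0,-109.1]},{"offset":[0.38,0.074,-0.095],"twist":[0,0,-109.1]},{"offset":[0.38,0.074,-0.095],"twist":[0,0,-109.1]}]'
python3 - <<'E'
from h import *
o=get_obs(); print(np.round(o["q"],2)); print(R.from_rotvec(o["tool_rot"]).as_matrix().round(3).tolist())
im=get_image("wrist"); R0=R.from_rotvec(o["tool_rot"]).as_matrix()
print("slot pred",proj("wrist",[[.6238,-.3305,.071]],o).round(1), "keytip,keyorg pred",proj("wrist",[R0@[0,0,.0305]+o["tool_pos"],R0@[0,0,.0085]+o["tool_pos"]],o).round(1))
cr=cv2.resize(im[150:450,120:520],(800,600),interpolation=cv2.INTER_CUBIC)
cv2.imwrite("pics/w7.png",cr[:,:,::-1]); cv2.imwrite("pics/w7f.png",im[:,:,::-1])
E
```

```text
t: 19.88
tool_pos: [0.5791, -0.3551, 0.1788]
tool_rot: [3.044, 0.773, 0.0]
contact_force: [-0.2, -0.1, -0.6]
opening: 0.008
grip_force: 51.3
[-0.66  0.21  1.53 -0.    1.4   0.41]
[[0.879, 0.477, 0.0], [0.477, -0.879, -0.0], [0.0, 0.001, -1.0]]
slot pred [[320.1 150.8]] keytip,keyorg pred [[320.6 280.8]
 [320.5 303.2]]
```

View pics/w7.png

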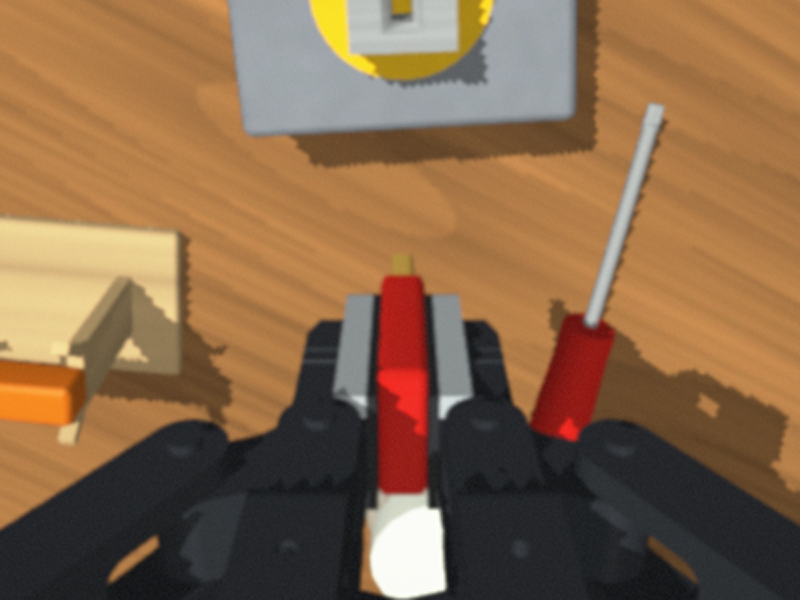

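The key is held square, with the blade tip at full-image (321,277). The lock block sits at about (321,152) against a predicted (320,151). I measure the block's angle and the key's offset numerically.

```bash
python3 - <<'E'
from h import *
o=get_obs(); im=cv2.imread("pics/w7f.png"); R0=R.from_rotvec(o["tool_rot"]).as_matrix()
# key rows predictions for x offset e
for nm,x,z,obs_row in [("tipfront",.007,.0305,276.5),("headlowfront",.013,.0085,288.5),("headtopfront",.013,-.0295,334),("headtoprear",-.013,-.0295,396)]:
    r=[proj("wrist",[R0@[x+e,0,z]+o["tool_pos"]],o)[0,1] for e in (0,.002)]; print(nm,obs_row,"e=",round((obs_row-r[0])/(r[1]-r[0])*2,2),"mm")
# rectify z=.071 plane, 0.25 mm/px, world axes
n=240; c=np.array([.6238,-.3305]); g=(np.arange(n)-n/2)*.00025
Xs,Ys=np.meshgrid(g,g); P=np.c_[(c[0]+Xs).ravel(),(c[1]+Ys).ravel(),np.full(n*n,.071)]
m=proj("wrist",P,o).astype(np.float32).reshape(n,n,2); rec=cv2.remap(im,m[...,0],m[...,1],cv2.INTER_LINEAR)
hsv=cv2.cvtColor(rec,cv2.COLOR_BGR2HSV); print("hsv centre",hsv[120,120],"grid V/S"); 
for i in range(30,215,12): print(" ".join(f"{hsv[i,j,2]:3d}/{hsv[i,j,1]:3d}" for j in range(30,215,12)))
mask=((hsv[...,1]<45)&(hsv[...,2]>150)).astype(np.uint8)
k,l,st,ce=cv2.connectedComponentsWithStats(mask); 
for i in range(1,k):
    if st[i,4]>1500:
        cs,_=cv2.findContours((l==i).astype(np.uint8),cv2.RETR_CCOMP,cv2.CHAIN_APPROX_NONE)
        for q in cs:
            if len(q)>60: a=cv2.minAreaRect(q); print("rect mm from guess",np.round((np.array(a[0])-120)*.25,2),"size",np.round(np.array(a[1])*.25,1),"ang",round(a[2],1),len(q))
E
```

```text
tipfront 276.5 e= -4.73 mm
headlowfront 288.5 e= -6.0 mm
headtopfront 334 e= -3.61 mm
headtoprear 396 e= -2.92 mm
hsv centre [ 23 219 169] grid V/S
168/ 17 168/ 14 147/ 16 100/ 18 118/ 76 166/209 170/144 163/222 166/220 168/216 173/221 218/225 249/216 240/162 157/  3 171/ 16
168/ 15 165/ 15 103/ 15 154/171 170/218 169/201 191/  5 193/ 11 173/131 167/220 167/218 167/217 168/214 241/220 249/216 198/ 59
168/ 17 120/ 15 162/184 167/217 169/220 182/ 22 193/  7 202/  6 194/  5 186/ 33 168/193 164/219 165/215 169/216 243/220 249/214
132/ 14 147/144 171/221 169/219 170/152 193/  7 198/  5 196/  5 196/  5 198/  6 195/  5 178/ 66 164/215 165/219 229/219 249/215
131/  8 169/220 169/219 169/216 187/ 12 194/  5 199/  6 195/  7 199/  8 194/  4 193/  5 202/  6 196/  7 169/119 166/220 247/220
152/153 169/219 168/220 175/ 92 190/  4 200/  4 196/  7 185/  6 196/  8 196/  7 198/  5 202/  5 194/  8 192/  5 189/ 27 235/196
175/195 169/222 168/202 190/  5 196/  5 191/  5 182/  6 152/ 10 187/  5 185/  7 203/  5 197/  5 191/  5 198/  8 200/  6 196/  5
246/217 170/219 181/ 28 193/  7 197/  5 176/  6 101/ 10 
[... 708 characters left out ...]
216
169/ 17 250/200 251/214 251/214 250/216 248/187 209/ 31 194/  5 190/  5 198/  6 198/  5 193/  5 217/147 249/215 248/217 248/215
168/ 15 181/ 31 251/213 251/214 250/215 250/216 250/217 241/143 195/ 10 199/  6 197/  8 165/ 20 249/217 249/215 249/217 249/216
169/ 18 169/ 18 208/ 76 251/214 250/215 250/216 250/216 250/217 250/211 229/ 84 188/  7 244/190 248/216 249/214 249/216 246/187
rect mm from guess [-17.75  -0.12] size [59.8 24.5] ang 90.0 657
rect mm from guess [ 14.25 -20.25] size [19.5 31. ] ang 90.0 342
rect mm from guess [1.81 1.03] size [34.4 33.5] ang 30.7 489
rect mm from guess [2.   2.52] size [19. 10.] ang 32.8 182
rect mm from guess [21.12 22.25] size [15.  17.2] ang 90.0 208
```

```bash
python3 - <<'E'
from h import *
from scipy.optimize import least_squares
o=get_obs(); im=cv2.imread("pics/w7f.png"); R0=R.from_rotvec(o["tool_rot"]).as_matrix()
hsv=cv2.cvtColor(im,cv2.COLOR_BGR2HSV)
for r in range(270,402,2): print(r," ".join("%d/%d/%d"%tuple(hsv[r,c]) for c in (319,321,323)),end=" | " if r%4 else "\n")
red=((hsv[...,0]<6)|(hsv[...,0]>174))&(hsv[...,1]>150)
for r in (290,300,320,330,340,360,380,390): c=np.where(red[r,290:350])[0]+290; print(r,c.min() if len(c) else None,c.max() if len(c) else None)
bl=(hsv[...,0]>14)&(hsv[...,0]<35)&(hsv[...,1]>110)
for r in range(274,290,2): c=np.where(bl[r,310:332])[0]+310; print("b",r,c.tolist())
E
```

```text
270 15/151/171 15/150/170 15/152/166 | 272 15/154/174 15/151/174 15/153/172
274 15/151/177 15/151/177 14/150/177 | 276 17/153/178 16/154/176 16/153/178
278 20/162/176 21/162/175 20/160/171 | 280 21/162/176 21/166/174 21/162/170
282 21/164/176 21/161/177 21/164/171 | 284 21/165/175 21/163/178 21/166/171
286 18/170/176 18/170/175 18/171/171 | 288 6/207/175 6/208/172 6/209/171
290 1/221/173 1/222/172 1/216/172 | 292 1/221/173 1/220/173 1/222/170
294 1/219/175 2/224/172 1/219/170 | 296 1/221/173 1/221/171 1/216/172
298 2/225/172 1/220/173 1/218/171 | 300 2/220/175 1/219/171 1/219/171
302 1/219/172 1/219/172 1/221/171 | 304 1/222/172 1/213/175 0/216/171
306 1/217/173 2/224/172 1/215/172 | 308 1/217/174 1/222/171 2/221/171
310 2/224/173 1/215/173 1/221/171 | 312 2/221/172 1/219/172 1/219/172
314 1/220/173 1/224/171 1/222/170 | 316 1/220/174 2/217/175 1/214/172
318 2/231/172 1/217/173 1/221/171 | 320 1/217/173 1/220/173 1/221/171
322 1/215/174 1/217/173 1/222/171 | 324 1/218/172 1/217/173 2/230/170
326 1/218/173 0/216/172 1/218/171 | 328 2/221/173 1/218/172 1/214/174
330 1/220/173 1/219/172
[... 1375 characters left out ...]
318, 319, 320, 321, 322, 324, 326, 327, 328, 329, 330]
b 276 [310, 312, 313, 314, 315, 316, 317, 318, 319, 320, 321, 322, 323, 324, 325, 326, 327, 328, 329, 330, 331]
b 278 [310, 311, 312, 313, 314, 315, 316, 317, 318, 319, 320, 321, 322, 323, 324, 325, 326, 327, 328, 329, 330, 331]
b 280 [311, 312, 313, 314, 315, 316, 317, 318, 319, 320, 321, 322, 323, 324, 325, 326, 327, 328, 329, 330]
b 282 [310, 311, 313, 314, 315, 316, 317, 318, 319, 320, 321, 322, 323, 324, 325, 326, 327, 328, 329, 331]
b 284 [310, 311, 312, 313, 314, 315, 316, 317, 318, 319, 320, 321, 322, 323, 324, 325, 326, 327, 328, 329, 330, 331]
b 286 [310, 311, 315, 316, 317, 318, 319, 320, 321, 322, 323, 324, 325, 326]
b 288 []
```

```bash
python3 - <<'E'
from h import *
from scipy.optimize import least_squares
o=get_obs(); R0=R.from_rotvec(o["tool_rot"]).as_matrix()
K=np.array([[.007,0,-.022],[.013,0,0],[.013,0,.038],[-.013,0,.038]]); obs=np.array([276.8,287.5,334.5,396])
def rows(v,pts=K):
    e,dz,p=v; a=np.radians(p); x=pts[:,0]*np.cos(a)+pts[:,2]*np.sin(a); z=-pts[:,0]*np.sin(a)+pts[:,2]*np.cos(a)
    return proj("wrist",(R0@np.c_[x+e/1e3,0*x,.0085+dz/1e3-z].T).T+o["tool_pos"],o)
for fix in (0,1):
    f=lambda v:rows([v[0],v[1],0 if fix else v[2]])[:,1]-obs
    r=least_squares(f,[0,0,0]); print(r.x.round(2),r.fun.round(2))
w=rows([0,0,0],np.array([[.013,0,.038],[.013,0,.038]])); 
a=proj("wrist",[R0@[.013+e,.0045*s,-.0295]+o["tool_pos"] for e in(0,-.004) for s in(-1,1)],o); print("head width px obs 25.5; pred",a[1,0]-a[0,0],a[3,0]-a[2,0])
a=proj("wrist",[R0@[.013+e,.0045*s,.0085]+o["tool_pos"] for e in(0,-.004) for s in(-1,1)],o); print("bottom width row288 obs ~18; pred",a[1,0]-a[0,0])
E
```

```text
[-7.94  5.69  0.28] [ 0.85 -1.15  0.48 -0.18]
[-8.13  6.14  0.  ] [ 0.64 -1.16  0.78 -0.34]
head width px obs 25.5; pred 27.907149474966786 27.603632669175454
bottom width row288 obs ~18; pred 21.930347805477027
```

```bash
python3 - <<'E'
from h import *
im=cv2.imread("pics/w6.png"); hsv=cv2.cvtColor(im,cv2.COLOR_BGR2HSV)
red=((hsv[...,0]<6)|(hsv[...,0]>174))&(hsv[...,1]>130)
ys,xs=np.where(red[190:270,300:340]); print("rows",ys.min()+190,ys.max()+190)
for r in range(200,260,4): print(r,hsv[r,319].tolist(),np.where(red[r,300:340])[0][[0,-1]]+300 if red[r,300:340].any() else "")
o=dict(tool_pos=np.array([.5896,.0313,.2192]),tool_rot=np.array([2.399,-2.027,.002])); Rk=Rt(-80.5,0)
for y in (.032,.036,.040):
    P=[np.array([.59+(-.165)*(y-.032),y,0])+Rk[:,0]*x+[0,0,z] for x,z in((.013,.076),(.013,.114),(-.013,.114))]
    print(y,proj("wrist",P,o)[:,1].round(1))
# other cameras now
o=get_obs(); R0=R.from_rotvec(o["tool_rot"]).as_matrix()
for n in("top","scene"):
    im=cv2.cvtColor(get_image(n),cv2.COLOR_RGB2BGR); cv2.imwrite(f"pics/n_{n}.png",im); hsv=cv2.cvtColor(im,cv2.COLOR_BGR2HSV)
    for e,dz in((0,0),(-.008,.006)):
        C=[R0@[x+e,0,.0085+dz-z]+o["tool_pos"] for x,z in((.013,0),(-.013,0),(.013,.038),(-.013,.038),(0,-.022))]; p=proj(n,C); print(n,e,p.round(1).tolist())
    red=(((hsv[...,0]<6)|(hsv[...,0]>174))&(hsv[...,1]>140)).astype(np.uint8); u,v=p.mean(0).astype(int)
    k,l,st,ce=cv2.connectedComponentsWithStats(red)
    for i in range(1,k):
        if np.hypot(*(ce[i]-[u,v]))<40 and st[i,4]>3: print("red blob",st[i].tolist(),ce[i].round(1))
E
```

```text
rows 204 255
200 [113, 32, 32] 
204 [1, 132, 58] [319 322]
208 [1, 209, 150] [313 326]
212 [1, 208, 152] [313 327]
216 [2, 215, 152] [313 327]
220 [1, 216, 230] [312 327]
224 [2, 199, 254] [311 327]
228 [1, 198, 254] [311 327]
232 [2, 199, 254] [311 327]
236 [2, 200, 254] [311 327]
240 [2, 200, 254] [312 326]
244 [2, 199, 254] [312 325]
248 [2, 199, 254] [313 325]
252 [2, 202, 254] [313 325]
256 [179, 98, 235] 
0.032 [198.6 212.8 250.9]
0.036 [204.  218.9 256.6]
0.04 [209.4 224.9 262.3]
top 0 [[422.1, 202.6], [427.7, 211.6], [425.5, 199.1], [431.3, 208.3], [423.0, 209.0]]
top -0.008 [[423.3, 205.9], [428.9, 214.8], [426.7, 202.5], [432.5, 211.7], [424.2, 212.1]]
red blob [396, 187, 2, 3, 4] [396.8 188. ]
scene 0 [[247.2, 300.7], [233.0, 297.9], [244.9, 284.6], [230.4, 281.8], [241.5, 308.2]]
scene -0.008 [[243.2, 302.3], [229.1, 299.5], [240.8, 286.3], [226.4, 283.5], [237.6, 309.7]]
red blob [244, 282, 2, 10, 11] [244.6 286.4]
```

Wrist data puts the key about 4 mm behind the grip centre and the lock yaw at about 31°. I go to a low hover and compare the blade with the slot directly in the same view.

```bash
python3 - <<'E'
from h import *
goal([.6277,-.3282,.125],Rt(31.2,0),grip=0);goal([.6277,-.3282,.108],Rt(31.2,0),grip=0)
E
```

```text
tcp [ 0.628 -0.328  0.125] offset [0.0546, -0.0, 0.0545] twist [0.1, -0.0, -2.6]
tcp [ 0.628 -0.328  0.108] offset [0.0546, -0.0001, 0.0715] twist [0.1, -0.0, -2.6]
```

```bash
python3 -m crank '[{"offset":[0.027,0,0.02],"twist":[0,0,-1.3]},{"offset":[0.055,0,0.04],"twist":[0,0,-2.6]},{"offset":[0.055,0,0.055],"twist":[0,0,-2.6]},{"offset":[0.055,0,0.071],"twist":[0,0,-2.6]},{"offset":[0.055,0,0.071],"twist":[0,0,-2.6]},{"offset":[0.055,0,0.071],"twist":[0,0,-2.6]}]'
python3 - <<'E'
from h import *
o=get_obs(); R0=R.from_rotvec(o["tool_rot"]).as_matrix(); goal([.6277,-.3282,.108],Rt(31.2,0),grip=0,obs=o)
im=cv2.cvtColor(get_image("wrist"),cv2.COLOR_RGB2BGR); cv2.imwrite("pics/w8.png",im); hsv=cv2.cvtColor(im,cv2.COLOR_BGR2HSV)
for r in range(200,300,2): print(r," ".join("%d/%d/%d"%tuple(hsv[r,c]) for c in (306,312,317,321,325,331,337)))
for c in((.6238,-.3305),(.6256,-.3295)):
    print([round(proj("wrist",[[c[0]+d*.857,c[1]+d*.515,.071]],o)[0,1],1) for d in (.017,.011,.0095,.008,0)])
E
```

```text
t: 20.78
tool_pos: [0.6281, -0.3295, 0.1097]
tool_rot: [3.023, 0.842, 0.003]
contact_force: [-0.0, 0.2, -0.3]
opening: 0.0088
grip_force: 51.3
tcp [ 0.628 -0.328  0.108] offset [0.0003, -0.0013, 0.0017] twist [0.2, -0.1, -0.1]
200 106/17/167 99/15/168 102/18/143 104/19/147 103/18/171 105/15/169 104/17/170
202 105/15/168 101/17/167 105/15/166 105/18/170 101/17/169 103/14/169 106/17/170
204 99/11/166 105/3/164 22/34/172 23/12/165 108/8/165 104/17/169 101/17/169
206 20/97/197 22/154/225 24/187/236 22/171/230 21/149/222 21/63/181 99/11/166
208 26/213/247 26/218/249 26/215/249 26/218/249 26/217/249 25/207/242 20/89/189
210 26/216/249 26/218/249 26/222/249 26/217/249 26/216/249 26/216/249 25/213/244
212 26/216/249 26/216/249 26/219/248 26/215/248 26/218/248 26/216/249 26/217/248
214 26/218/249 26/215/249 26/216/248 26/215/248 26/220/248 26/218/248 26/220/247
216 26/215/249 26/216/249 26/217/248 26/217/248 26/217/248 26/215/248 26/216/248
218 26/218/249 26/216/249 26/218/249 26/220/248 26/217/249 26/217/248 26/216/248
220 26/218/249 26/217/249 26/216/249 26/218/249 26/220/248 26/215/248 26/
[... 2304 characters left out ...]
/177
286 68/6/161 5/15/105 18/168/176 18/170/177 16/151/154 60/7/110 66/7/188
288 68/6/164 2/121/154 6/210/177 6/206/177 5/205/169 8/27/113 60/8/158
290 60/6/164 1/190/180 2/221/179 2/224/174 1/219/171 2/84/119 70/6/121
292 53/6/162 1/215/183 2/221/178 1/223/174 1/221/172 2/140/120 70/7/116
294 75/6/164 1/218/181 1/222/177 1/217/176 1/221/172 1/154/119 60/2/116
296 70/5/149 2/220/180 2/226/177 1/219/176 1/220/173 1/169/116 83/9/116
298 90/9/110 1/217/175 1/219/178 2/221/174 1/222/172 1/198/103 95/11/134
[np.float64(249.4), np.float64(260.9), np.float64(263.7), np.float64(266.6), np.float64(281.4)]
[np.float64(245.3), np.float64(257.0), np.float64(259.8), np.float64(262.7), np.float64(277.7)]
```

```bash
python3 - <<'E'
from h import *
o=get_obs(); u=np.array([.857,.515]); b=at("wrist",[(320.5,247)],.071,o)[0][:2]-.017*u; b2=at("wrist",[(320.5,259)],.071,o)[0][:2]-.011*u
print("slot c from block edge",b.round(4),"from bevel",b2.round(4))
for tz in (.079,.076,.073):
    k=at("wrist",[(319.5,277)],tz,o)[0][:2]-.007*u; print(tz,"key c",k.round(4),"move along x needed",((b-k)@u*1e3).round(1),"perp",((b-k)@[-u[1],u[0]]*1e3).round(1))
E
```

```text
slot c from block edge [ 0.6257 -0.3312] from bevel [ 0.6255 -0.3313]
0.079 key c [ 0.6236 -0.3319] move along x needed 2.1 perp -0.5
0.076 key c [ 0.6225 -0.3326] move along x needed 3.5 perp -0.5
0.073 key c [ 0.6213 -0.3333] move along x needed 4.9 perp -0.5
```

```bash
python3 - <<'E'
from h import *
im=cv2.imread("pics/w8.png"); hsv=cv2.cvtColor(im,cv2.COLOR_BGR2HSV)
for r in (253,266,270,284): print(r,[f"{c}:{hsv[r,c,1]}/{hsv[r,c,2]}" for c in list(range(298,345,1))])
for r in (250,254,258): 
    s=hsv[r,:,1].astype(int); c=np.where(s[240:400]<40)[0]+240; print(r,c.min(),c.max())
E
```

```text
253 ['298:6/201', '299:6/201', '300:9/202', '301:6/199', '302:8/201', '303:6/200', '304:6/199', '305:6/202', '306:5/199', '307:6/200', '308:5/201', '309:5/200', '310:5/200', '311:6/202', '312:5/200', '313:28/209', '314:91/229', '315:164/240', '316:211/242', '317:222/241', '318:218/241', '319:218/242', '320:214/242', '321:172/240', '322:109/230', '323:48/212', '324:8/199', '325:5/200', '326:4/199', '327:5/200', '328:6/202', '329:4/200', '330:5/201', '331:5/200', '332:4/201', '333:4/199', '334:8/203', '335:6/201', '336:6/201', '337:6/201', '338:6/201', '339:8/202', '340:6/200', '341:6/201', '342:6/201', '343:8/202', '344:5/200']
266 ['298:5/193', '299:7/193', '300:7/195', '301:4/193', '302:5/193', '303:5/190', '304:6/182', '305:5/161', '306:7/144', '307:7/139', '308:6/138', '309:5/141', '310:7/139', '311:42/133', '312:130/147', '313:203/162', '314:219/170', '315:218/171', '316:221/170', '317:219/171', '318:223/168', '319:219/171', '320:216/169', '321:219/170', '322:219/169', '323:198/165', '324:120/153', '325:36/156', '326:7/173', '327:6/181', '328:6/182', '329:6/181', '330:7/178', '33
[... 797 characters left out ...]
'343:5/198', '344:5/197']
284 ['298:9/200', '299:8/198', '300:8/198', '301:5/197', '302:5/198', '303:5/196', '304:7/190', '305:6/173', '306:5/157', '307:5/149', '308:7/146', '309:7/143', '310:6/134', '311:9/114', '312:6/92', '313:9/83', '314:34/89', '315:108/123', '316:146/159', '317:162/176', '318:164/179', '319:165/179', '320:161/179', '321:162/179', '322:166/177', '323:167/173', '324:162/165', '325:138/152', '326:91/134', '327:44/123', '328:12/107', '329:7/103', '330:5/105', '331:7/111', '332:7/115', '333:4/116', '334:7/117', '335:8/126', '336:7/149', '337:6/177', '338:7/195', '339:6/199', '340:5/199', '341:5/198', '342:4/198', '343:6/199', '344:5/198']
250 240 399
254 240 399
258 240 399
```

Slot centre is at column 318.3 and the blade at 320.7, so the shift needed is −1.1 mm in y and about +2.5 mm in x. I apply it and lower to the mouth.

```bash
python3 -m crank '[{"offset":[0.0025,-0.0011,0],"twist":[0,0,0]},{"offset":[0.0025,-0.0011,0.003],"twist":[0,0,0]},{"offset":[0.0025,-0.0011,0.006],"twist":[0,0,0]},{"offset":[0.0025,-0.0011,0.006],"twist":[0,0,0]}]'
python3 - <<'E'
from h import *
o=get_obs(); im=cv2.cvtColor(get_image("wrist"),cv2.COLOR_RGB2BGR); hsv=cv2.cvtColor(im,cv2.COLOR_BGR2HSV)
tz=o["tool_pos"][2]-.0305; print("tip z",tz)
for r in range(236,300,1): print(r,"%d/%d/%d"%tuple(hsv[r,318]),end="  ")
print()
for r in (262,282): print(r,[f"{c}:{hsv[r,c,1]}/{hsv[r,c,2]}" for c in list(range(300,340,1))])
E
```

```text
t: 21.32
tool_pos: [0.6295, -0.3264, 0.1023]
tool_rot: [3.025, 0.844, 0.001]
contact_force: [-0.1, 0.2, -0.1]
opening: 0.008
grip_force: 51.3
tip z 0.07178932006627105
236 26/217/249  237 26/217/249  238 26/220/249  239 26/210/248  240 24/173/238  241 21/108/191  242 26/26/145  243 60/6/136  244 60/6/136  245 72/9/135  246 75/8/132  247 70/6/131  248 70/6/131  249 60/6/130  250 70/6/134  251 90/2/133  252 70/6/137  253 60/6/136  254 70/6/136  255 60/6/133  256 40/6/133  257 8/28/144  258 2/67/172  259 1/88/208  260 1/96/224  261 1/95/227  262 1/94/228  263 1/92/227  264 1/91/228  265 2/92/228  266 0/91/228  267 2/90/226  268 2/68/221  269 5/39/205  270 15/9/178  271 45/6/158  272 24/25/150  273 22/83/159  274 22/159/167  275 22/205/172  276 22/203/173  277 22/182/174  278 21/170/179  279 21/167/179  280 20/165/179  281 21/164/179  282 21/165/179  283 21/163/178  284 21/164/179  285 20/166/178  286 18/169/178  287 12/185/179  288 6/203/178  289 2/223/176  290 1/220/177  291 1/221/178  292 1/221/178  293 1/219/177  294 2/225/176  295 1/218/178  296 1/222/176  297 1/219/177  298 2/222/1
[... 419 characters left out ...]
', '329:3/195', '330:5/197', '331:4/197', '332:3/196', '333:4/197', '334:4/195', '335:5/195', '336:4/197', '337:3/196', '338:5/198', '339:5/197']
282 ['300:5/196', '301:5/199', '302:5/198', '303:5/197', '304:5/199', '305:5/198', '306:5/198', '307:4/194', '308:4/181', '309:6/162', '310:5/147', '311:5/142', '312:7/144', '313:5/142', '314:11/134', '315:71/141', '316:138/163', '317:161/176', '318:165/179', '319:165/178', '320:165/179', '321:164/179', '322:162/178', '323:162/175', '324:163/166', '325:167/151', '326:184/148', '327:185/152', '328:138/142', '329:64/115', '330:12/108', '331:6/127', '332:5/150', '333:6/170', '334:6/181', '335:6/185', '336:5/190', '337:5/199', '338:6/200', '339:6/201']
```

Blade and slot now agree to within about 1 mm both ways, so I insert.

```bash
python3 -m crank '[{"offset":[0.0003,0.0004,0.003],"twist":[0,0,0]},{"offset":[0.0003,0.0004,0.006],"twist":[0,0,0]},{"offset":[0.0003,0.0004,0.009],"twist":[0,0,0]},{"offset":[0.0003,0.0004,0.009],"twist":[0,0,0]}]'
```

```text
t: 21.88
tool_pos: [0.6298, -0.3269, 0.0931]
tool_rot: [3.024, 0.843, 0.0]
contact_force: [-1.9, -1.5, -0.3]
opening: 0.0085
grip_force: 51.3
```

```bash
python3 -m crank '[{"offset":[-0.0006,0,0.003],"twist":[0,0,0]},{"offset":[-0.0006,0,0.006],"twist":[0,0,0]},{"offset":[-0.0006,0,0.009],"twist":[0,0,0]},{"offset":[-0.0006,0,0.0125],"twist":[0,0,0]},{"offset":[-0.0006,0,0.0125],"twist":[0,0,0]}]'; python3 -m crank '[{"offset":[0,0,0.0015],"twist":[0,0,0]},{"offset":[0,0,0.0015],"twist":[0,0,0]}]'
```

```text
t: 22.5
tool_pos: [0.6297, -0.3269, 0.0807]
tool_rot: [3.024, 0.844, 0.002]
contact_force: [-1.3, -1.1, -1.7]
opening: 0.0083
grip_force: 51.3
t: 22.75
tool_pos: [0.6298, -0.3271, 0.0798]
tool_rot: [3.024, 0.843, 0.002]
contact_force: [-2.6, -0.9, -0.3]
opening: 0.0084
grip_force: 51.4
```

```bash
python3 -m crank '[{"offset":[0,0,0.001],"twist":[0,0,0]},{"offset":[0,0,0.001],"twist":[0,0,0]}]'; python3 -m crank '[{"offset":[0,0,0.001],"twist":[0,0,0]},{"offset":[0,0,0.001],"twist":[0,0,0]}]'; python3 -m crank '[{"offset":[0,0,0.001],"twist":[0,0,0]},{"offset":[0,0,0.001],"twist":[0,0,0]}]'
```

```text
t: 23.0
tool_pos: [0.6299, -0.3272, 0.0795]
tool_rot: [3.024, 0.843, 0.002]
contact_force: [-3.4, -0.4, 3.7]
opening: 0.0081
grip_force: 51.9
t: 23.25
tool_pos: [0.63, -0.3272, 0.0794]
tool_rot: [3.024, 0.843, 0.002]
contact_force: [-5.5, 1.1, 7.0]
opening: 0.0082
grip_force: 52.5
t: 23.5
tool_pos: [0.63, -0.3273, 0.0794]
tool_rot: [3.024, 0.843, 0.002]
contact_force: [-7.0, 1.5, 10.8]
opening: 0.0083
grip_force: 53.0
```

The key is home: the TCP stops at 0.0794 while the vertical force rises. I relieve it and turn clockwise about the lock axis.

```bash
python3 -m crank '[{"offset":[-0.001,-0.001,-0.002],"twist":[0,0,0]},{"offset":[-0.001,-0.001,-0.002],"twist":[0,0,0]}]'; python3 -m crank '[{"offset":[0,0.0005,0],"twist":[0,0,5]},{"offset":[-0.0001,0.0009,0],"twist":[0,0,10]},{"offset":[-0.0002,0.0013,0],"twist":[0,0,15]},{"offset":[-0.0003,0.0017,0],"twist":[0,0,20]},{"offset":[-0.0005,0.0021,0],"twist":[0,0,25]},{"offset":[-0.0007,0.0025,0],"twist":[0,0,30]},{"offset":[-0.0007,0.0025,0],"twist":[0,0,30]}]'
```

```text
t: 23.75
tool_pos: [0.6292, -0.3266, 0.0795]
tool_rot: [3.023, 0.843, 0.005]
contact_force: [-0.4, -0.1, 3.5]
opening: 0.0085
grip_force: 51.9
t: 24.62
tool_pos: [0.6299, -0.3289, 0.0795]
tool_rot: [3.14, 0.034, 0.005]
contact_force: [-0.2, 2.0, 4.4]
opening: 0.0078
grip_force: 52.0
```

```bash
python3 -m crank '[{"offset":[0,0.0005,0],"twist":[0,0,5]},{"offset":[-0.0001,0.0009,0],"twist":[0,0,10]},{"offset":[-0.0002,0.0013,0],"twist":[0,0,15]},{"offset":[-0.0003,0.0017,0],"twist":[0,0,20]},{"offset":[-0.0005,0.0021,0],"twist":[0,0,25]},{"offset":[-0.0007,0.0025,0],"twist":[0,0,30]},{"offset":[-0.0007,0.0025,0],"twist":[0,0,30]}]'; python3 -c "
from station import *
print(get_obs()['wrist_torque'])"
```

```text
t: 25.5
tool_pos: [0.6294, -0.3309, 0.0795]
tool_rot: [-3.043, 0.778, -0.006]
contact_force: [0.8, 4.2, 4.4]
opening: 0.0083
grip_force: 52.1
[ 0.71520113 -0.15480738  0.00452294]
```

```bash
python3 -m crank '[{"offset":[0,0.0003,0],"twist":[0,0,3]},{"offset":[0,0.0005,0],"twist":[0,0,6]},{"offset":[0,0.0005,0],"twist":[0,0,6]}]'; python3 -c "
from station import *
print(get_obs()['wrist_torque'])"
```

```text
t: 25.88
tool_pos: [0.6292, -0.3312, 0.0794]
tool_rot: [-2.998, 0.936, -0.006]
contact_force: [0.9, 3.3, 5.2]
opening: 0.0081
grip_force: 52.1
[ 0.78672642 -0.15408132  0.00088566]
```

```bash
python3 -m crank '[{"offset":[0,0.0003,0],"twist":[0,0,2]},{"offset":[0,0.0004,0],"twist":[0,0,4]},{"offset":[0,0.0004,0],"twist":[0,0,4]}]'; python3 -c "
from station import *
print(get_obs()['wrist_torque'])"; python3 -m crank '[{"offset":[0,0.0002,0],"twist":[0,0,3]},{"offset":[0,0.0002,0],"twist":[0,0,3]}]'; python3 -c "
from station import *
print(get_obs()['wrist_torque'])"
```

```text
t: 26.25
tool_pos: [0.6291, -0.3314, 0.0795]
tool_rot: [-2.963, 1.04, -0.006]
contact_force: [1.0, 5.3, 5.3]
opening: 0.008
grip_force: 52.1
[ 0.86700766 -0.2816265   0.06375426]
t: 26.5
tool_pos: [0.6291, -0.3316, 0.0795]
tool_rot: [-2.935, 1.116, -0.006]
contact_force: [2.1, 5.2, 4.6]
opening: 0.0085
grip_force: 52.1
[ 0.895742   -0.29808048  0.22142497]
```

Torque has risen to 0.22 N m, so the lock is at its on stop. I relax, release and lift clear.

```bash
python3 -m crank '[{"offset":[0,-0.0003,-0.001],"twist":[0,0,-4]},{"offset":[0,-0.0003,-0.001],"twist":[0,0,-4]}]'; python3 -m crank '[{"offset":[0,0,0],"twist":[0,0,0]},{"offset":[0,0,0],"twist":[0,0,0]},{"offset":[0,0,0],"twist":[0,0,0]},{"offset":[0,0,0],"twist":[0,0,0]},{"offset":[0,0,-0.02],"twist":[0,0,0]},{"offset":[0,0,-0.06],"twist":[0,0,0]},{"offset":[0,0,-0.11],"twist":[0,0,0]},{"offset":[0,0,-0.13],"twist":[0,0,0]},{"offset":[0,0,-0.13],"twist":[0,0,0]}]' 1
python3 - <<'E'
from h import *
o=get_obs(); c=np.array([.6257,-.3299])
im=cv2.cvtColor(get_image("wrist"),cv2.COLOR_RGB2BGR); cv2.imwrite("pics/w9.png",im)
def rec(z,n=320):
    g=(np.arange(n)-n/2)*.00025; Xs,Ys=np.meshgrid(g,g); P=np.c_[(c[0]+Xs).ravel(),(c[1]+Ys).ravel(),np.full(n*n,z)]
    m=proj("wrist",P,o).astype(np.float32).reshape(n,n,2); return cv2.cvtColor(cv2.remap(im,m[...,0],m[...,1],cv2.INTER_LINEAR),cv2.COLOR_BGR2HSV)
for nm,z,f in [("block",.071,lambda h:(h[...,1]<45)&(h[...,2]>150)),("keytop",.109,lambda h:((h[...,0]<6)|(h[...,0]>174))&(h[...,1]>150)),("keytop bright",.109,lambda h:((h[...,0]<6)|(h[...,0]>174))&(h[...,1]>150)&(h[...,2]>200)),("green",.046,lambda h:(abs(h[...,0].astype(int)-70)<20)&(h[...,1]>100))]:
    h=rec(z); k,l,st,ce=cv2.connectedComponentsWithStats(f(h).astype(np.uint8))
    for i in range(1,k):
        if st[i,4]>250:
            q,_=cv2.findContours((l==i).astype(np.uint8),cv2.RETR_EXTERNAL,cv2.CHAIN_APPROX_NONE); a=cv2.minAreaRect(q[0]); print(nm,"c",np.round(c+(np.array(a[0])-160)*.00025,4),"mm",np.round(np.array(a[1])*.25,1),"ang",round(a[2],1))
for n in("top","scene"):
    get_image(n)
    for q in ["hook","tray","key","paint_tin","spray","tape","offcut","jar","screwdriver"]:
        r=cut_out(q,n)
        if r: print(n,q,round(r[0]["confidence"],2),np.round(r[0]["rect"],1).tolist())
E
```

```text
t: 26.75
tool_pos: [0.629, -0.3315, 0.0795]
tool_rot: [-2.972, 1.016, -0.006]
contact_force: [3.8, 4.4, 1.5]
opening: 0.0084
grip_force: 51.5
t: 27.88
tool_pos: [0.6288, -0.3329, 0.213]
tool_rot: [2.97, -1.018, 0.011]
contact_force: [0.5, 1.1, -0.9]
opening: 0.0854
grip_force: 0.0
block c [ 0.6256 -0.33  ] mm [79.7 79.7] ang -0.0
block c [ 0.6336 -0.3453] mm [14.   4.1] ang 62.2
block c [ 0.6083 -0.3315] mm [13.5  5. ] ang 60.9
keytop c [ 0.631  -0.3344] mm [ 8.6 37.6] ang 53.6
keytop c [ 0.6641 -0.3235] mm [7.2 2.8] ang 90.0
keytop bright c [ 0.6259 -0.3301] mm [ 7.8 24.4] ang 53.6
keytop bright c [ 0.6641 -0.3234] mm [7.  2.8] ang 90.0
green c [ 0.6608 -0.3492] mm [9.5 9.2] ang 90.0
top tray 0.97 [248.7, 221.8, 91.6, 70.4]
top paint_tin 0.75 [231.8, 301.4, 41.5, 39.3]
top spray 0.56 [180.3, 316.1, 37.4, 27.1]
top tape 0.78 [298.1, 277.4, 30.1, 34.4]
top offcut 0.92 [320.1, 175.9, 18.4, 47.3]
top jar 0.85 [452.6, 266.4, 31.5, 24.7]
top screwdriver 0.6 [461.8, 243.6, 24.2, 48.5]
scene tray 0.81 [400.0, 234.1, 92.8, 64.4]
scene paint_tin 0.94 [340.1, 190.9, 27.4, 47.9]
scene spray 0.8 [365.8, 147.3, 26.3, 55.6]
scene tape 0.81 [311.6, 243.0, 38.5, 28.8]
scene offcut 0.88 [388.8, 321.3, 63.5, 43.8]
scene screwdriver 0.81 [183.8, 380.1, 92.2, 50.4]
```

```bash
python3 - <<'E'
from h import *
X=np.array([np.cos(np.radians(113.2)),np.sin(np.radians(113.2)),0]);O=np.array([.431,-.2575,.075])
for n in("scene","wrist"):
    im=get_image(n); h=cv2.cvtColor(im,cv2.COLOR_RGB2HSV); m=(abs(h[...,0].astype(int)-10)<5)&(h[...,1]>210)&(h[...,2]>150)
    k,l,st,ce=cv2.connectedComponentsWithStats(m.astype(np.uint8)); print(n,"pred handle",proj(n,[O-.006*X]).round(1),[(st[i].tolist(),ce[i].round(1).tolist()) for i in range(1,k) if st[i,4]>40])
ref=cv2.imread("pics/scene0.png")
print(get_obs()["contact_force"])
t=get_image("top"); print("hole top pix pred",proj("top",[[.5963,-.006,.055]]).round(1)); h=cv2.cvtColor(t,cv2.COLOR_RGB2HSV); m=(abs(h[...,0].astype(int)-25)<6)&(h[...,1]>170)&(h[...,2]>150)
k,l,st,ce=cv2.connectedComponentsWithStats(m.astype(np.uint8)); print([(st[i].tolist(),ce[i].round(1).tolist()) for i in range(1,k) if st[i,4]>40])
E
```

```text
scene pred handle [[234.6 273.5]] []
wrist pred handle [[392.  430.5]] [([374, 401, 47, 51, 501], [395.7, 424.4])]
[ 0.64117345  0.0972124  -0.03280638]
hole top pix pred [[286.  213.9]]
[([280, 204, 15, 21, 191], [287.3, 213.9]), ([23, 261, 47, 67, 1276], [48.4, 294.9])]
```

The hook is on its stand, the tray is out, and the key is home at the on stop with the hand clear. I hand the job in.

```bash
python3 -c "
from station import *
print(finish_job())"
```

```text
the job is handed in; nothing more can be done
None
```

The job is handed in: the tray is pulled out to its stop (about 200 mm), the hook is back on its stand, and the key is fully home and turned clockwise to the on stop. The cameras showed no bystander shifted. The hand-in returned no verdict.

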